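Set up a level bending check of a deck batten

TASK

Set up the bending check for the deck batten: on the lower stand, centre the one packer that brings it up level with the taller stand, then lay the batten lengthwise across both stands, its middle over the middle of the gap between them. On the batten's marked middle stack, each centred on the one below and in this order, the red pad, the black iron weight and the brass weight, and let go of everything. Leave the two packers you do not need where they lie.

Things in the scene. Friction and masses are not known exactly. Their poses are not given: they have to be found in the camera images.
- stand_tall: taller stand: green painted block bolted to the bench, it does not move; flat top 60 (its x) x 50 (its y) mm, 60 mm above the bench; a foot flange 76 x 66 mm, 10 mm high; origin at the centre of its underside. Its y axis runs along the line joining the two stands (towards the other stand or away from it)
- stand_low: lower stand: grey painted block bolted to the bench, it does not move; flat top 60 (its x) x 50 (its y) mm, 40 mm above the bench, so 20 mm lower than the green one; same flange; origin at the centre of its underside; same heading as the green stand, its y axis on the line joining them. The stands' centres are 170 to 190 mm apart; either may be on the left
- packer_blue: blue rigid plastic packer, a plain flat block 56 (its x) x 40 (its y) mm and 20 mm thick, loose; origin at the centre of its underside, z up
- packer_yellow: yellow rigid plastic packer, a plain flat block 56 (its x) x 40 (its y) mm and 10 mm thick, loose; origin at the centre of its underside, z up
- packer_white: white rigid plastic packer, a plain flat block 56 (its x) x 40 (its y) mm and 30 mm thick, loose; origin at the centre of its underside, z up
- batten: pale wooden batten, loose, 260 (its x) x 50 (its y) x 16 (z) mm, a thin black line across its middle; origin at the centre of its underside, below the line; lies flat on the left or right of the bench (a wrench lies on the other side)
- pad: red square pressure pad, rigid, loose, 56 x 56 x 14 mm, white dot on its centre; origin at the centre of its underside, z up
- weight_iron: black iron weight, loose, plain upright cylinder 54 mm in diameter and 34 mm high, with a white painted band round its side and a white dot on its flat top, 0.46 to 0.7 kg; origin at the centre of its underside, z up
- weight_brass: brass weight, loose, upright cylinder 36 mm in diameter and 28 mm high with a small knob (18 mm wide) on top, 42 mm high overall, 0.2 to 0.3 kg; origin at the centre of its underside, z up
Mind the look-alikes: they are no part of the job. There is more than one size of the pad; the one meant has the size given above. Leave any orange or purple look-alike of the weight_iron alone.

How it is judged:
On the way, in this order (a step that is already met when the one before it is completed fails the run):
1. the 20 mm packer rests on the low stand, let go (horizontal distance between packer_blue and stand_low below 0.012 m and height (world z) of packer_blue between 0.036 and 0.044 m and angle between packer_blue's own z axis and vertical below 0.05 rad and linear speed of packer_blue below 0.02 m/s and angular speed of packer_blue below 0.15 rad/s and contact force between the fingers and packer_blue below 0.1 N), for 0.2 s.
2. the batten rests level across both stands, let go ((y of batten in the frame of stand_tall between 0.073 and 0.107 m or y of batten in the frame of stand_tall between -0.107 and -0.073 m) and (y of batten in the frame of stand_low between 0.073 and 0.107 m or y of batten in the frame of stand_low between -0.107 and -0.073 m) and x of batten in the frame of stand_tall between -0.012 and 0.012 m and x of batten in the frame of stand_low between -0.012 and 0.012 m and angle between the x axis of batten and the y axis of stand_tall, either way round below 0.14 rad and height (world z) of batten between 0.056 and 0.064 m and angle between batten's own z axis and vertical below 0.03 rad and linear speed of batten below 0.02 m/s and angular speed of batten below 0.15 rad/s and contact force between the fingers and batten below 0.1 N), for 0.2 s.
3. the red pad rests on the middle of the batten, let go (x of pad in the frame of batten between -0.012 and 0.012 m and y of pad in the frame of batten between -0.012 and 0.012 m and height (world z) of pad between 0.072 and 0.08 m and angle between pad's own z axis and vertical below 0.05 rad and linear speed of pad below 0.02 m/s and angular speed of pad below 0.15 rad/s and contact force between the fingers and pad below 0.1 N), for 0.2 s.
4. the iron weight stands on the pad, let go (horizontal distance between weight_iron and pad below 0.012 m and height (world z) of weight_iron between 0.086 and 0.094 m and angle between weight_iron's own z axis and vertical below 0.05 rad and linear speed of weight_iron below 0.02 m/s and angular speed of weight_iron below 0.15 rad/s and contact force between the fingers and weight_iron below 0.1 N), for 0.2 s.
5. the brass weight stands on the iron weight, let go (horizontal distance between weight_brass and weight_iron below 0.012 m and height (world z) of weight_brass between 0.119 and 0.129 m and angle between weight_brass's own z axis and vertical below 0.05 rad and linear speed of weight_brass below 0.02 m/s and angular speed of weight_brass below 0.15 rad/s and contact force between the fingers and weight_brass below 0.1 N), for 0.2 s.
At the end, for the whole second after the job is handed in: Blue packer flat on low stand (12 mm); batten on it and the tall stand, level within 0.03 rad, middle 73-107 mm from each stand's centre, within 12 mm of and 0.14 rad parallel to their line; pad on its middle, iron weight on pad, brass on iron, each within 12 mm, upright; all let go and at rest (all of step 1 and all of step 2 and all of step 3 and all of step 4 and all of step 5); the robot touches nothing.
It fails at once if an unneeded packer (yellow or white) was moved more than 30 mm (distance of any of packer_yellow, packer_white from where it was at the start of the episode above 0.03 m).
It also fails if it takes over 112 s, if anything falls off the work surface, if the arm or the gripper's body presses on something with over 40 N, if the wrist force passes 120 N, or if a joint passes its speed limit or range.

ROBOT

A 6-joint arm with a two-finger parallel gripper is mounted at the origin on the work surface. World frame = base frame: x ahead of the robot, y to its left, z up, the work surface at z = 0. Lengths are in m, angles in rad, forces in N, time in s.
With the tool pointing down it reaches from about 0.3 to 0.85 m from the base axis. Payload 5.4 kg.
Tool frame: the origin (TCP) lies on the centre line of the jaws, within the pads' length; the fingertips stand 19 mm ahead of it and the grasp point (between the pads) is the TCP; x points along the fingers, y is the direction in which the jaws open and shut, and the axes are right-handed (so a half turn about x gives the same grasp; the last joint's range is limited). The gripper opens to 85 mm and grips with 20 to 120 N. Pads are 22 mm wide; open, the fingers measure 114 mm over their backs; the gripper's body (76 mm by 85 mm) begins 54 mm behind the grasp point. The pads swing forward as they close: fully open they stand 13 mm farther back than shut.
Start: joints at [-1.507, 0.158, 1.597, -0, 1.386, -0.21], TCP at [0.155, -0.554, 0.25] pointing down, gripper open.
Joint ranges: [-2.91, 2.91], [-0.94, 2.29], [0.18, 2.7], [-1.29, 4.43], [0.17, 2.64], [-3, 3]. Speed limits (rad/s): [2.57, 2.57, 3.14, 3.14, 3.14, 3.14].

INTERFACE

Orientations are given as a rotation vector (axis times angle).
In Python, from rig import robot gives the robot as it stands.
- The arm moves only by the tool send_rows, never from a script. Its argument "moves" is a list of rows, each a list of 5 numbers: the shift along the tool's x, y, z normalised to -1 to 1, where 1 is 30 cm, then the turn about the tool's x normalised to -1 to 1, where 1 is 45 degrees, then the closure, from 0 (fully open) to 1 (shut). In form: [[dx, dy, dz, turn, jaw], ...]. A call has 1 to 20 rows; each row shifts and turns the pose as measured when the row begins, along the tool's axes as they then stand; what a row does not reach is not made up. A row lasts 1/10 s, in which the tool goes at most 50 mm and 8.59 degrees, less where a joint would pass 70% of its speed; a pose out of reach is approached as far as the arm can. A call with a number of a shift or a turn outside -1 to 1 is refused whole. A call with a gripper value outside its range is refused whole. The fingers move at their own pace and stop on an object; "newtons" is the grip in N (left out, the last holds). Time passes only in rows, so rows that do not move let the fingers close. It gives the time, the measured TCP pose, the force and the opening at its end, in the units of the state.
- robot.get_obs(): the state, without advancing time (a new reading comes with each control period).
- robot.snapshot(name): name is "scene" or "top" or "wrist"; returns a dict with "frame" (420x560x3 uint8, red, green, blue), "intrinsics" (3x3 intrinsics, pixels), "k1" (the pictures are not rectified: a ray, as slopes to the right and down, at radius r is drawn at 1 + k1 r^2 times it, then the intrinsics apply), "rvec" (rotation vector, rad) and "tvec" (3), from world to camera coordinates, as OpenCV has them; the wrist camera has in their place "mount" (4x4, takes a point from camera to tool coordinates, whose origin is the TCP and whose axes are the tool frame's). Camera axes: x right, y down, z forward; pixel columns grow to the right and rows downward; lengths in m; the calibration is good to about 2 mm. A picture is of the moment at which its call begins: read the wrist's pose just before it. There is no depth.
- robot.hand_in(): hands the job in, once; it reports no verdict.
The state is a dict: "time": time; "joint_positions": joint angles; "qvel": joint speeds; "effort": joint torques, N m; "ee_pos": TCP position; "eef_rot": TCP orientation; "ft_force": force on the tool from outside, world axes, zero at the start; "ft_torque": the same for the moment, N m; "width": finger opening in m.
Only numpy, scipy, OpenCV 4.12 (cv2) and the standard library are available. Lean on these libraries where they do the work, as an engineer would, in place of code of your own. Each camera call takes 0.05 s, during which the arm holds its last target.

## Working session

There is one attempt and no reset: what is moved stays moved. The work goes in short steps, Python scripts to look and compute and a tool call to move; the robot and the scene stay as the last step left them, time stands still between calls to the robot, and variables do not carry over. Pictures are saved under pics/ and viewed, and the job is handed in when it is done.

Besides the shell and the picture viewer there is one more tool, called after "Emit:" by a JSON object that holds its "name" and its "arguments", one argument or row to a line. send_rows: Moves the arm, as the interface text tells. Scaled input: -1 to 1 covers 30 cm each way for a shift and 45 degrees each way for a turn. Its arguments: {"type":"object","properties":{"moves":{"type":"array","items":{"type":"array","items":{"type":"number"}}},"newtons":{"type":"number"}},"required":["moves"]}

```bash
ls; mkdir -p pics; python3 - <<'E'
from rig import robot
import cv2
o=robot.get_obs(); print({k:(v if not hasattr(v,'round') else v) for k,v in o.items()})
for n in("scene","top","wrist"):
    s=robot.snapshot(n); cv2.imwrite(f"pics/{n}0.png",s["frame"][:,:,::-1])
    print(n,{k:v for k,v in s.items() if k!="frame"})
E
```

```text
pics
{'time': 0.0, 'joint_positions': array([-1.50708398e+00,  1.59062610e-01,  1.59825552e+00,  1.64475255e-05,
        1.38618415e+00, -2.10079669e-01]), 'qvel': array([-3.07631509e-05, -1.67259666e-03,  4.49362187e-05,  2.74537281e-04,
       -1.76207937e-03,  3.04845888e-04]), 'effort': array([ 7.57775479e-05, -3.95998156e+01, -3.31431377e+01, -1.83263764e-04,
        8.46131385e-03, -1.67082039e-06]), 'ee_pos': array([ 0.15542929, -0.55300327,  0.24929758]), 'eef_rot': array([ 2.0759191 ,  0.2879421 , -2.07559275]), 'ft_force': array([-0.42629932,  0.51846151,  0.06333548]), 'ft_torque': array([ 0.01737877, -0.02429998,  0.00220986]), 'width': 0.08524259647565635}
scene {'intrinsics': array([[484.38635458,   0.        , 280.33364601],
       [  0.        , 484.38635458, 209.34914371],
       [  0.        ,   0.        ,   1.        ]]), 'k1': -0.10447167008320182, 'rvec': array([ 2.00200466,  0.99857468, -0.53000536]), 'tvec': array([-0.29272688, -0.23093274,  1.73009928])}
top {'intrinsics': array([[525.81675952,   0.        , 284.75525171],
       [  0.        , 525.81675952, 213.06778108],
       [  0.        ,   0.        ,   1.        ]]), 'k1': 0.041080132081831304, 'rvec': array([ 2.14210037, -2.09764344,  0.19220724]), 'tvec': array([-0.00585166,  0.53268914,  1.14957461])}
wrist {'intrinsics': array([[362.08802667,   0.        , 282.75821531],
       [  0.        , 362.08802667, 212.57428404],
       [  0.        ,   0.        ,   1.        ]]), 'k1': -0.08069938519484487, 'mount': array([[-6.73883844e-04, -3.26641207e-01,  9.45148172e-01,
        -1.23221026e-01],
       [ 9.99999750e-01, -4.24181122e-04,  5.66396526e-04,
        -1.13796267e-04],
       [ 2.15905567e-04,  9.45148317e-01,  3.26641411e-01,
        -8.25767204e-02],
       [ 0.00000000e+00,  0.00000000e+00,  0.00000000e+00,
         1.00000000e+00]])}
```

View pics/top0.png

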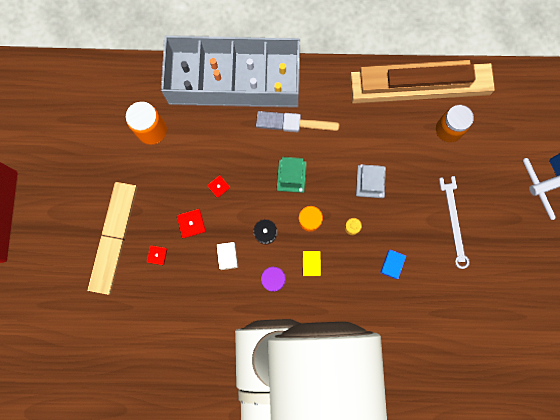

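View pics/scene0.png

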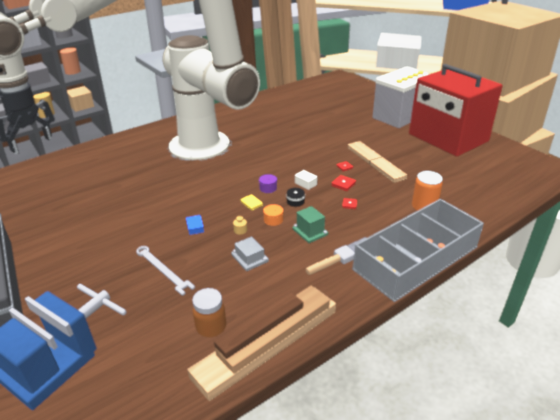

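View pics/wrist0.png

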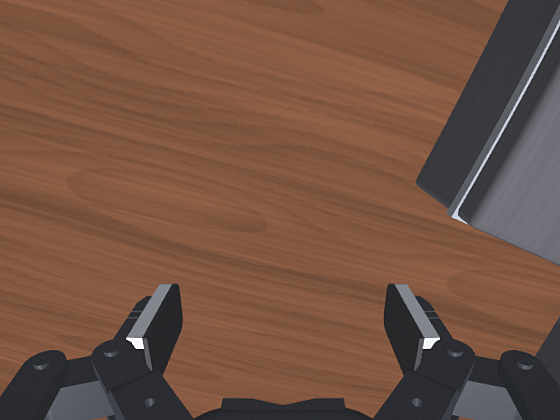

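The top view shows three red pads at (219,186), (190,223) and (157,256), the batten at left (112,238), and the stands at (291,174) and (371,180). The packers are white (227,256), yellow (312,263) and blue (394,264). The iron weight is at (265,231) and the brass weight at (353,227).

```bash
cat > h.py <<'E'
import numpy as np, cv2
from rig import robot
from scipy.spatial.transform import Rotation as R
def cam(s,obs=None):
    K=s["intrinsics"]; d=np.array([s["k1"],0,0,0.])
    if "mount" in s:
        T=np.eye(4);T[:3,:3]=R.from_rotvec(obs["eef_rot"]).as_matrix();T[:3,3]=obs["ee_pos"]
        M=T@s["mount"]; return K,d,M[:3,:3],M[:3,3]
    Rm=cv2.Rodrigues(s["rvec"])[0]; return K,d,Rm.T,-Rm.T@s["tvec"]
def px2w(c,p,z):
    K,d,Rw,t=c
    u=cv2.undistortPoints(np.array(p,float).reshape(-1,1,2),K,d).reshape(-1,2)
    r=np.c_[u,np.ones(len(u))]@Rw.T
    return t+r*((z-t[2])/r[:,2])[:,None]
def w2px(c,P):
    K,d,Rw,t=c
    rv=cv2.Rodrigues(Rw.T)[0]; return cv2.projectPoints(np.array(P,float).reshape(-1,1,3),rv,-Rw.T@t,K,d)[0].reshape(-1,2)
def shot(n,name=None):
    o=robot.get_obs(); s=robot.snapshot(n)
    if name: cv2.imwrite(f"pics/{name}.png",s["frame"][:,:,::-1])
    return s["frame"],cam(s,o),o
E
python3 - <<'E'
from h import *
f,c,o=shot("top","top1")
print("cam",c[3])
crop=cv2.resize(f[150:310,80:480],None,fx=2,fy=2,interpolation=cv2.INTER_CUBIC)
cv2.imwrite("pics/crop.png",crop[:,:,::-1])
hsv=cv2.cvtColor(f,cv2.COLOR_RGB2HSV)
for n,(x,y) in dict(redA=(219,190),redB=(188,228),redC=(155,256),green=(291,170),grey=(371,176),blue=(394,264),yel=(312,263),white=(227,256),bat=(112,220),brass=(353,227),iron=(268,226),orange=(310,217)).items():
    print(n,hsv[y,x],f[y,x])
E
```

```text
cam [ 0.3090921  -0.00509868  1.22871877]
redA [  1 255 253] [253   6   0]
redB [  1 255 253] [253   9   0]
redC [  1 191 254] [254  69  64]
green [ 75 150 165] [ 68 165 118]
grey [108  26 213] [191 200 213]
blue [102 239 255] [ 16 156 255]
yel [ 30 255 255] [255 254   0]
white [  0   0 255] [255 255 255]
bat [ 24  92 254] [254 235 162]
brass [ 26 188 252] [252 227  66]
iron [114  30  42] [37 38 42]
orange [ 22 255 255] [255 183   0]
```

View pics/crop.png

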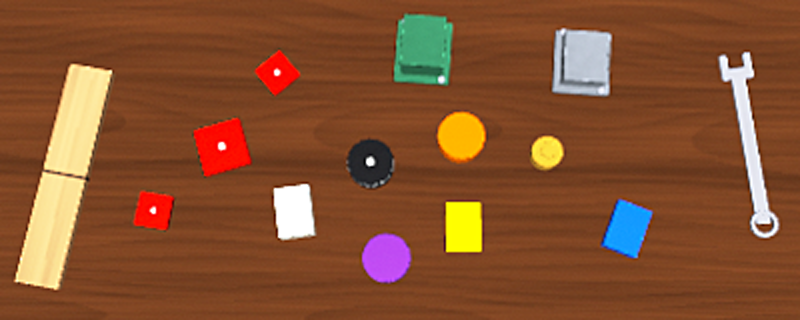

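```bash
cat > m.py <<'E'
from h import *
def rect(pts):
    r=cv2.minAreaRect((pts[:,:2]*1000).astype(np.float32)); b=cv2.boxPoints(r)
    e=[b[1]-b[0],b[2]-b[1]]; e.sort(key=np.linalg.norm); a=np.degrees(np.arctan2(e[1][1],e[1][0]))%180
    return np.array(r[0]).round(1),np.sort(r[1]).round(1),a.round(1)
def comp(mask,seed):
    n,l,st,ce=cv2.connectedComponentsWithStats(mask.astype(np.uint8),connectivity=4)
    d=np.hypot(*(ce-seed).T); d[0]=1e9; d[st[:,4]<15]=1e9
    return l==np.argmin(d)
def contour(m): 
    up=cv2.GaussianBlur(cv2.resize(m.astype(np.float32),None,fx=4,fy=4,interpolation=cv2.INTER_LINEAR),(0,0),1.5)
    k=max(cv2.findContours((up>.5).astype(np.uint8),cv2.RETR_EXTERNAL,cv2.CHAIN_APPROX_NONE)[0],key=cv2.contourArea).reshape(-1,2)
    return (k+.5)/4-.5
E
python3 - <<'E'
from m import *
f,c,o=shot("top")
hsv=cv2.cvtColor(f,cv2.COLOR_RGB2HSV).astype(int); H,S,V=hsv[...,0],hsv[...,1],hsv[...,2]
red=((H<8)|(H>172))&(S>150)&(V>150)
red|=cv2.morphologyEx(red.astype(np.uint8),cv2.MORPH_CLOSE,np.ones((5,5)))>0
yel=(H>20)&(H<36)&(S>140)&(V>170)
it=dict(redA=(red,(219,186),.014),redB=(red,(190,223),.014),redC=(red,(157,256),.014),
 blue=((H>95)&(H<115)&(S>180)&(V>120),(394,264),.02),yel=((H>27)&(H<33)&(S>200)&(V>200),(312,263),.01),
 white=((S<20)&(V>235),(227,256),.03),bat=((H>15)&(H<32)&(S<150)&(V>180),(112,238),.016),
 green=((H>65)&(H<85)&(S>90)&(V>150),(291,172),.06),grey=((S<50)&(V>190),(373,178),.04),
 greenfl=((H>65)&(H<85)&(S>90),(291,172),.01),greyfl=((S<50)&(V>120),(373,178),.01),
 brass=(yel,(353,227),.035),orange=((H>10)&(H<26)&(S>220)&(V>150),(310,217),.034),purple=((H>130)&(H<150)&(S>120),(273,279),.034))
for n,(m,s,z) in it.items():
    m=comp(m,np.array(s))if n!="bat" else m&(np.indices(m.shape)[1]<140)&(np.indices(m.shape)[0]>175)
    if n=="bat": m=cv2.morphologyEx(m.astype(np.uint8),cv2.MORPH_CLOSE,np.ones((5,5)))>0
    print(n,rect(px2w(c,contour(m),z)))
ic=(np.indices(V.shape)[1]>250)&(np.indices(V.shape)[1]<280)&(np.indices(V.shape)[0]>218)&(np.indices(V.shape)[0]<246)
dot=ic&(V>120)&(S<60); ys,xs=np.nonzero(dot); print(list(zip(xs,ys,V[dot])))
d=comp(dot,(265,231)); ys,xs=np.nonzero(d); print("iron dot",px2w(c,[(xs.mean(),ys.mean())],.034))
E
```

```text
redA (array([601.9, 165.2]), array([42. , 42.6]), np.float32(42.2))
redB (array([511.2, 225.3]), array([58.3, 60.1]), np.float32(18.3))
redC (array([435.5, 300.8]), array([41.5, 42.4]), np.float32(171.7))
blue (array([ 425.1, -245.1]), array([42., 58.]), np.float32(159.5))
yel (array([424. , -58.6]), array([41.2, 57.3]), np.float32(1.2))
white (array([436. , 136.9]), array([42.5, 58.5]), np.float32(9.3))
bat (array([475.3, 406.2]), array([ 52.6, 261.2]), np.float32(170.9))
green (array([621.9,  -7.4]), array([63.3, 79.9]), np.float32(177.1))
grey (array([ 616.2, -191.7]), array([63.8, 75.7]), np.float32(176.6))
greenfl (array([635.3,  -7.7]), array([66.3, 84.6]), np.float32(177.1))
greyfl (array([ 623.3, -197. ]), array([68.2, 80.6]), np.float32(177.1))
brass (array([ 508.6, -151.9]), array([33.8, 34.5]), np.float32(180.0))
orange (array([524.3, -53.4]), array([56.6, 60.4]), np.float32(1.2))
purple (array([384.9,  29.9]), array([53.3, 53.7]), np.float32(91.2))
[(np.int64(265), np.int64(228), np.int64(180)), (np.int64(263), np.int64(229), np.int64(182)), (np.int64(264), np.int64(229),
[... 443 characters left out ...]
.int64(265), np.int64(231), np.int64(255)), (np.int64(266), np.int64(231), np.int64(255)), (np.int64(276), np.int64(231), np.int64(121)), (np.int64(263), np.int64(232), np.int64(123)), (np.int64(264), np.int64(232), np.int64(255)), (np.int64(265), np.int64(232), np.int64(255)), (np.int64(266), np.int64(232), np.int64(198)), (np.int64(270), np.int64(240), np.int64(122)), (np.int64(271), np.int64(240), np.int64(133)), (np.int64(270), np.int64(241), np.int64(159)), (np.int64(271), np.int64(241), np.int64(164)), (np.int64(267), np.int64(242), np.int64(133)), (np.int64(268), np.int64(242), np.int64(125)), (np.int64(263), np.int64(243), np.int64(121))]
iron dot [[0.49436496 0.05107731 0.034     ]]
```

```bash
cat > plan.py <<'E'
from h import *
import sys
def state():
    o=robot.get_obs(); M=R.from_rotvec(o["eef_rot"]).as_matrix()
    return o,M,np.degrees(np.arctan2(M[1,1],M[0,1]))
def to(x,y,z,yaw=None):
    o,M,yw=state(); d=M.T@(np.array([x,y,z])-o["ee_pos"])
    t=0
    if yaw is not None:
        t=(yaw-yw+90)%180-90; t=-t   # tool x down: +turn lowers world yaw
    print("t",round(o["time"],2),"pos",o["ee_pos"].round(4),"yaw",round(yw,2),"q",o["joint_positions"].round(2),"w",round(o["width"],4),"F",o["ft_force"].round(1))
    print(" shift units",(d/.3).round(4),"mm",(d*1000).round(1),"turn units",round(t/45,4),"deg",round(t,2))
if __name__=="__main__": to(*[float(a) for a in sys.argv[1:]])
E
python3 plan.py 0.425 -0.245 0.13 69.5; python3 -c "
from plan import *
print(state()[1].round(3))"
```

```text
t 0.25 pos [ 0.1554 -0.5533  0.2498] yaw -74.31 q [-1.51  0.16  1.6  -0.    1.39 -0.21] w 0.085 F [0.3 0.2 0.6]
 shift units [ 0.4003 -0.746  -1.1429] mm [ 120.1 -223.8 -342.9] turn units 0.8041 deg 36.19
[[-0.     0.27  -0.963]
 [ 0.001 -0.963 -0.27 ]
 [-1.    -0.001 -0.   ]]
```

Emit:
{"name": "send_rows", "arguments": {
  "moves": [
    [0.03,-0.083,-0.127,0,0],
    [0.03,-0.083,-0.127,0,0],
    [0.03,-0.083,-0.127,0,0],
    [0.03,-0.083,-0.127,0,0],
    [0.03,-0.083,-0.127,0,0],
    [0.03,-0.083,-0.127,0,0],
    [0.03,-0.083,-0.127,0,0],
    [0.03,-0.083,-0.127,0,0],
    [0.03,-0.083,-0.127,0,0],
    [0,0,0,0.19,0],
    [0,0,0,0.19,0],
    [0,0,0,0.19,0],
    [0,0,0,0.19,0]
  ],
  "newtons": 40
}}

```text
time: 1.55
ee_pos: [0.4343, -0.232, 0.1641]
eef_rot: [-2.038, 0.35, 2.039]
ft_force: [-1.2, -0.9, 0.1]
width: 0.0858
```

```bash
python3 plan.py 0.425 -0.245 0.13 69.5; python3 -c "
from h import *
shot('wrist','w1')"
```

```text
t 1.55 pos [ 0.4343 -0.232   0.1641] yaw -109.4 q [-0.74  0.03  1.91 -0.    1.2   1.17] w 0.0858 F [-1.2 -0.9  0.1]
 shift units [0.1136 0.0508 0.0149] mm [34.1 15.2  4.5] turn units 0.0245 deg 1.1
```

View pics/w1.png

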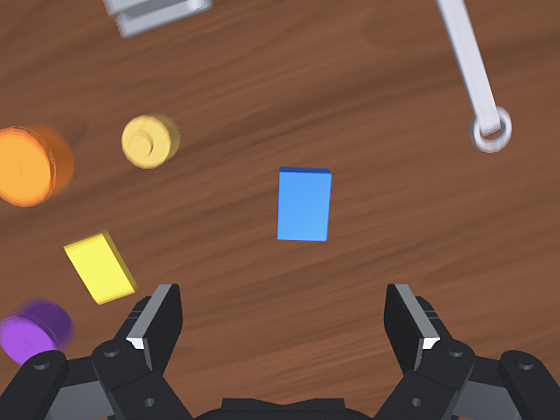

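The wrist view shows the blue packer at about (304,205). The brass weight is at (147,142) and the grey stand's edge is at the top left.

```bash
cat > wm.py <<'E'
from m import *
def blue(z,n="wrist",nm=None,box=None):
    f,c,o=shot(n,nm); hsv=cv2.cvtColor(f,cv2.COLOR_RGB2HSV).astype(int)
    m=(hsv[...,0]>95)&(hsv[...,0]<115)&(hsv[...,1]>150)&(hsv[...,2]>190)
    m=comp(m,np.array(box if box else (300,205)))
    print("blue",rect(px2w(c,contour(m),z)))
if __name__=="__main__": blue(.02)
E
python3 wm.py
```

```text
blue (array([ 424.2, -246.9]), array([40.1, 55.5]), np.float32(160.0))
```

```bash
python3 plan.py 0.4242 -0.2465 0.1 70
```

```text
t 1.65 pos [ 0.4342 -0.2323  0.1641] yaw -109.09 q [-0.74  0.03  1.91 -0.    1.2   1.17] w 0.0858 F [-0.5 -0.5  0.5]
 shift units [0.2138 0.0552 0.0159] mm [64.1 16.6  4.8] turn units 0.0202 deg 0.91
```

Emit:
{"name": "send_rows", "arguments": {
  "moves": [
    [0.107,0.0277,0.008,0.01,0],
    [0.107,0.0277,0.008,0.01,0],
    [0.1,0,0,0,0],
    [0.08,0,0,0,0]
  ]
}}

```text
time: 2.05
ee_pos: [0.4278, -0.2511, 0.0477]
eef_rot: [-2.057, 0.353, 2.034]
ft_force: [0.4, -0.3, -0.1]
width: 0.0854
```

```bash
python3 plan.py 0.4242 -0.2465 0.021 70
```

```text
t 2.05 pos [ 0.4278 -0.2511  0.0477] yaw -109.05 q [-0.77  0.22  1.98 -0.    0.94  1.13] w 0.0854 F [ 0.4 -0.3 -0.1]
 shift units [ 0.0887 -0.0113  0.0175] mm [26.6 -3.4  5.2] turn units 0.0212 deg 0.95
```

Emit:
{"name": "send_rows", "arguments": {
  "moves": [
    [0.08,-0.011,0.0175,0.02,0],
    [0.004,0,0,0,0]
  ]
}}

```text
time: 2.25
ee_pos: [0.4218, -0.2449, 0.0185]
eef_rot: [-2.044, 0.358, 2.033]
ft_force: [0.1, -0.2, -0.5]
width: 0.0852
```

```bash
python3 plan.py 0.4242 -0.2465 0.021 70
```

```text
t 2.25 pos [ 0.4218 -0.2449  0.0185] yaw -109.56 q [-0.77  0.26  2.   -0.    0.88  1.14] w 0.0852 F [ 0.1 -0.2 -0.5]
 shift units [-0.0084  0.0023 -0.0094] mm [-2.5  0.7 -2.8] turn units 0.0097 deg 0.44
```

Emit:
{"name": "send_rows", "arguments": {
  "moves": [
    [-0.01,0.002,-0.008,0,0],
    [0,0,0,0,0]
  ]
}}

```text
time: 2.45
ee_pos: [0.4247, -0.2473, 0.0231]
eef_rot: [-2.048, 0.355, 2.034]
ft_force: [0.5, -0.0, 0.9]
width: 0.0854
```

```bash
python3 plan.py 0.4242 -0.2465 0.021 70; python3 plan.py 0.4242 -0.2465 0.021 70;
```

```text
t 2.45 pos [ 0.4247 -0.2473  0.0231] yaw -109.33 q [-0.77  0.26  1.99 -0.    0.89  1.14] w 0.0854 F [ 0.5 -0.   0.9]
 shift units [ 0.0068 -0.002   0.0027] mm [ 2.  -0.6  0.8] turn units 0.0148 deg 0.67
t 2.45 pos [ 0.4247 -0.2473  0.0231] yaw -109.33 q [-0.77  0.26  1.99 -0.    0.89  1.14] w 0.0854 F [ 0.5 -0.   0.9]
 shift units [ 0.0068 -0.002   0.0027] mm [ 2.  -0.6  0.8] turn units 0.0148 deg 0.67
```

Emit:
{"name": "send_rows", "arguments": {
  "moves": [
    [0.005,0,0,0,0.2],
    [0,0,0,0,0.7],
    [0,0,0,0,0.9],
    [0,0,0,0,0.9],
    [0,0,0,0,0.9],
    [0,0,0,0,0.9]
  ],
  "newtons": 40
}}

```text
time: 3.05
ee_pos: [0.428, -0.2504, 0.0262]
eef_rot: [-2.06, 0.358, 2.029]
ft_force: [0.0, -0.2, -0.4]
width: 0.0387
```

Emit:
{"name": "send_rows", "arguments": {
  "moves": [
    [-0.15,0,0,0,0.9],
    [-0.15,0,0,0,0.9],
    [-0.15,0,0,0,0.9],
    [0,0,0,-0.17,0.9],
    [0,0,0,-0.17,0.9]
  ]
}}

```text
time: 3.55
ee_pos: [0.4245, -0.2467, 0.1638]
eef_rot: [-2.204, 0.076, 2.187]
ft_force: [-0.3, 0.0, -1.8]
width: 0.0389
```

```bash
python3 plan.py 0.635 -0.12 0.16 87
```

```text
t 3.55 pos [ 0.4245 -0.2467  0.1638] yaw -93.42 q [-0.77  0.02  1.93 -0.    1.19  0.86] w 0.0389 F [-0.3  0.  -1.8]
 shift units [ 0.0137 -0.4636 -0.6751] mm [   4.1 -139.1 -202.5] turn units -0.0093 deg -0.42
```

Emit:
{"name": "send_rows", "arguments": {
  "moves": [
    [0,-0.088,-0.13,0,0.9],
    [0,-0.088,-0.13,0,0.9],
    [0,-0.088,-0.13,0,0.9],
    [0,-0.088,-0.13,0,0.9],
    [0,-0.088,-0.13,0,0.9],
    [0,0,0,0,0.9]
  ]
}}

```text
time: 4.15
ee_pos: [0.6333, -0.1231, 0.1633]
eef_rot: [-2.205, 0.079, 2.187]
ft_force: [-1.0, -0.6, -0.5]
width: 0.039
```

```bash
python3 plan.py 0.635 -0.12 0.16 87;python3 -c "
from h import *
shot('wrist','w2')"
```

```text
t 4.15 pos [ 0.6333 -0.1231  0.1633] yaw -93.47 q [-0.38  0.4   1.48 -0.01  1.25  1.26] w 0.039 F [-1.  -0.6 -0.5]
 shift units [ 0.0109 -0.0107 -0.005 ] mm [ 3.3 -3.2 -1.5] turn units -0.0105 deg -0.47
```

View pics/w2.png

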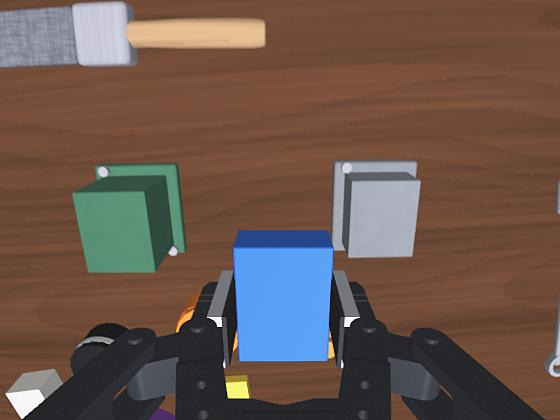

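The tall green stand's top is at about (120,230) and the grey top is at about (381,215). The blue packer is held at (285,300).

```bash
cat > st.py <<'E'
from m import *
f,c,o=shot("wrist","w2")
for p in [(120,235),(165,230),(130,183),(172,180),(380,220),(347,230),(380,176),(375,165)]: print(p,f[p[1],p[0]])
g=cv2.cvtColor(f,cv2.COLOR_RGB2HSV).astype(int)
for n,p,z in(("green",(120,235),.06),("grey",(380,220),.04)):
    m=np.abs(f.astype(int)-np.median(f[p[1]-8:p[1]+8,p[0]-8:p[0]+8].reshape(-1,3),axis=0)).max(2)<14
    m=cv2.morphologyEx(m.astype(np.uint8),cv2.MORPH_OPEN,np.ones((5,5)))
    m=comp(m,np.array(p)); k=contour(m); print(n,rect(px2w(c,k,z)), cv2.boundingRect(k.astype(np.float32)))
m=comp((g[...,0]>95)&(g[...,0]<115)&(g[...,1]>150)&(g[...,2]>190),np.array((284,300)))
print("blue held",rect(px2w(c,contour(m),o["ee_pos"][2]-.006)),o["ee_pos"])
E
python3 st.py
```

```text
(120, 235) [ 90 148 121]
(165, 230) [49 76 63]
(130, 183) [56 84 71]
(172, 180) [ 91 150 123]
(380, 220) [171 176 189]
(347, 230) [125 130 140]
(380, 176) [88 92 99]
(375, 165) [166 170 183]
green (array([631. ,  -9.1]), array([49.4, 58.9]), np.float32(177.1)) (70, 188, 82, 82)
grey (array([ 621.2, -197.9]), array([49.4, 58.7]), np.float32(177.2)) (346, 178, 72, 77)
blue held (array([ 627.4, -124.8]), array([39.8, 55.9]), np.float32(176.4)) [ 0.63145202 -0.12444698  0.1632099 ]
```

```bash
python3 plan.py 0.625 -0.1975 0.1 87
```

```text
t 4.25 pos [ 0.6302 -0.1257  0.1634] yaw -93.61 q [-0.38  0.4   1.48 -0.01  1.25  1.26] w 0.0387 F [-0.9  0.6  0.1]
 shift units [0.2142 0.2375 0.0035] mm [64.2 71.3  1. ] turn units -0.0136 deg -0.61
```

Emit:
{"name": "send_rows", "arguments": {
  "moves": [
    [0,0.12,0,-0.01,0.9],
    [0,0.118,0,0,0.9],
    [0.1,0,0,0,0.9],
    [0.11,0,0,0,0.9],
    [0,0,0,0,0.9]
  ]
}}

```text
time: 4.75
ee_pos: [0.621, -0.2048, 0.1013]
eef_rot: [-2.203, 0.081, 2.193]
ft_force: [-1.1, 0.6, -0.8]
width: 0.0391
```

```bash
cat > avg.py <<'E'
from h import *
P=[]
for i in range(6): P.append(robot.get_obs()["ee_pos"]); robot.snapshot("top")
P=np.array(P); print(P.mean(0).round(4),P.std(0).round(4))
E
python3 avg.py; python3 plan.py 0.625 -0.1975 0.1 87;python3 -c "
from h import *
shot('wrist','w3')"
```

```text
[ 0.6243 -0.2054  0.106 ] [0.002  0.0003 0.0026]
t 5.05 pos [ 0.6264 -0.2052  0.1084] yaw -93.27 q [-0.49  0.49  1.48 -0.01  1.15  1.14] w 0.0389 F [-0.7  1.1  0.3]
 shift units [ 0.0273 -0.0258  0.0066] mm [ 8.2 -7.7  2. ] turn units -0.0061 deg -0.27
```

View pics/w3.png

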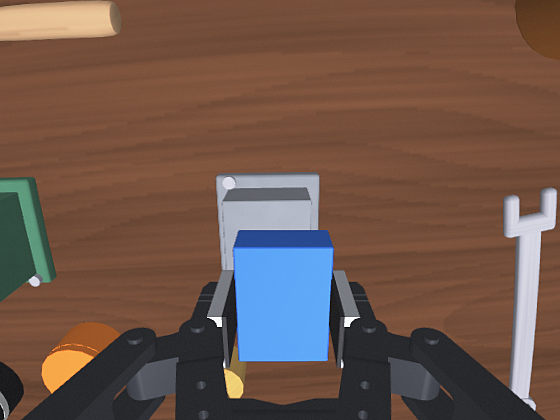

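Emit:
{"name": "send_rows", "arguments": {
  "moves": [
    [0.06,-0.024,0.006,0,0.9]
  ]
}}

```text
time: 5.2
ee_pos: [0.6279, -0.1997, 0.0939]
eef_rot: [-2.229, 0.089, 2.178]
ft_force: [0.4, -0.9, 0.0]
width: 0.039
```

```bash
python3 avg.py; python3 avg.py; python3 plan.py 0.625 -0.1975 0.066 87
```

```text
[ 0.6254 -0.1978  0.0903] [0.0012 0.001  0.0018]
[ 0.6257 -0.1985  0.0907] [0.0001 0.0001 0.0002]
t 5.8 pos [ 0.6254 -0.1983  0.0902] yaw -93.27 q [-0.49  0.5   1.49 -0.01  1.12  1.15] w 0.0387 F [ 0.3 -0.5 -0.5]
 shift units [ 0.0806 -0.0041  0.0027] mm [24.2 -1.2  0.8] turn units -0.0061 deg -0.27
```

```bash
python3 - <<'E'
from m import *
f,c,o=shot("wrist","w4"); g=cv2.cvtColor(f,cv2.COLOR_RGB2HSV).astype(int)
m=comp((g[...,0]>95)&(g[...,0]<115)&(g[...,1]>150)&(g[...,2]>190),np.array((284,300)))
print("blue held",rect(px2w(c,contour(m),o["ee_pos"][2]-.006)),o["ee_pos"])
E
```

```text
blue held (array([ 621.5, -198.8]), array([39.9, 55.7]), np.float32(176.7)) [ 0.6253695  -0.19828768  0.09020107]
```

Emit:
{"name": "send_rows", "arguments": {
  "moves": [
    [0.06,-0.004,0,0,0.9]
  ]
}}

```text
time: 5.95
ee_pos: [0.6278, -0.1986, 0.0746]
eef_rot: [-2.227, 0.088, 2.179]
ft_force: [-0.2, -1.0, 0.0]
width: 0.0389
```

```bash
python3 avg.py; python3 plan.py 0.625 -0.1975 0.066 87
```

```text
[ 0.625  -0.197   0.0705] [0.0013 0.0008 0.002 ]
t 6.25 pos [ 0.6256 -0.1974  0.0719] yaw -93.27 q [-0.48  0.53  1.5  -0.01  1.09  1.15] w 0.0386 F [-0.7 -0.3 -0.4]
 shift units [0.0195 0.0002 0.0023] mm [5.8 0.1 0.7] turn units -0.0061 deg -0.27
```

Emit:
{"name": "send_rows", "arguments": {
  "moves": [
    [0.017,0,0,0,0.9]
  ]
}}

```text
time: 6.35
ee_pos: [0.6266, -0.1979, 0.0678]
eef_rot: [-2.222, 0.085, 2.182]
ft_force: [-0.4, -0.2, -0.3]
width: 0.0389
```

```bash
python3 avg.py; python3 plan.py 0.625 -0.1975 0.066 87
```

```text
[ 0.6257 -0.1975  0.0667] [0.0004 0.0002 0.0006]
t 6.65 pos [ 0.6258 -0.1975  0.0669] yaw -93.27 q [-0.48  0.54  1.5  -0.01  1.08  1.15] w 0.0391 F [-0.3 -0.2 -0.5]
 shift units [0.003  0.     0.0026] mm [0.9 0.  0.8] turn units -0.0061 deg -0.27
```

Emit:
{"name": "send_rows", "arguments": {
  "moves": [
    [0.006,0,0,0,0.9]
  ]
}}

```text
time: 6.75
ee_pos: [0.6261, -0.1977, 0.0656]
eef_rot: [-2.221, 0.085, 2.183]
ft_force: [-1.8, 1.0, 14.0]
width: 0.0392
```

```bash
python3 avg.py; python3 plan.py 0.625 -0.1975 0.066 87
```

```text
[ 0.6262 -0.1977  0.0657] [0.     0.     0.0001]
t 7.05 pos [ 0.6262 -0.1977  0.0657] yaw -93.27 q [-0.48  0.54  1.5  -0.01  1.08  1.15] w 0.0386 F [-1.3  0.8  3.7]
 shift units [-0.001  -0.0004  0.0039] mm [-0.3 -0.1  1.2] turn units -0.0061 deg -0.27
```

Contact is made, so I release it and lift.

Emit:
{"name": "send_rows", "arguments": {
  "moves": [
    [0,0,0,0,0.3],
    [0,0,0,0,0.0],
    [0,0,0,0,0],
    [-0.1,0,0,0,0],
    [-0.15,0,0,0,0],
    [-0.15,0,0,0,0],
    [-0.05,0,0,0,0]
  ]
}}

```text
time: 7.75
ee_pos: [0.6204, -0.1933, 0.1975]
eef_rot: [-2.205, 0.078, 2.194]
ft_force: [-0.7, -0.5, 0.9]
width: 0.0855
```

```bash
python3 avg.py; cat > seeblue.py <<'E'
from m import *
f,c,o=shot("wrist","w5"); g=cv2.cvtColor(f,cv2.COLOR_RGB2HSV).astype(int)
m=comp((g[...,0]>95)&(g[...,0]<115)&(g[...,1]>150)&(g[...,2]>190),np.array((280,200)))
print("blue",rect(px2w(c,contour(m),.06)),o["ee_pos"])
E
python3 seeblue.py;  python3 plan.py 0.475 0.406 0.2 -99.1
```

```text
[ 0.6191 -0.1927  0.1938] [0.0014 0.0006 0.0034]
blue (array([ 622.4, -198.4]), array([39.8, 55.4]), np.float32(176.6)) [ 0.61697921 -0.19169234  0.18893667]
t 8.1 pos [ 0.617  -0.1917  0.1891] yaw -93.28 q [-0.48  0.39  1.44 -0.01  1.31  1.15] w 0.0854 F [ 0.2 -0.2 -0.4]
 shift units [-0.0497 -1.9617  0.5871] mm [ -14.9 -588.5  176.1] turn units 0.1293 deg 5.82
```

View pics/w5.png

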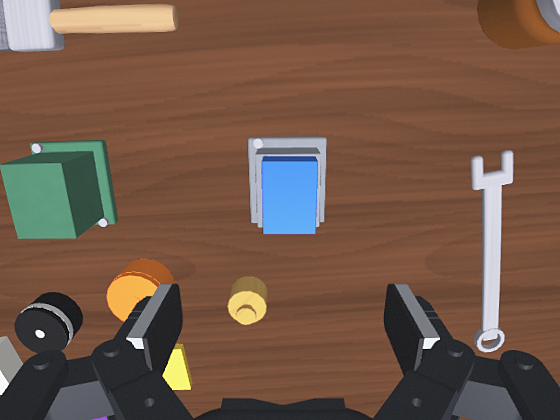

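Emit:
{"name": "send_rows", "arguments": {
  "moves": [
    [0,-0.153,0.0455,0,0],
    [0,-0.153,0.0455,0,0],
    [0,-0.153,0.0455,0,0],
    [0,-0.153,0.0455,0,0],
    [0,-0.153,0.0455,0,0],
    [0,-0.153,0.0455,0,0],
    [0,-0.153,0.0455,0,0],
    [0,-0.153,0.0455,0,0],
    [0,-0.153,0.0455,0,0],
    [0,-0.153,0.0455,0,0],
    [0,-0.153,0.0455,0,0],
    [0,-0.153,0.0455,0,0],
    [0,-0.08,0.02,0.129,0]
  ]
}}

```text
time: 9.4
ee_pos: [0.4667, 0.4091, 0.1642]
eef_rot: [-2.098, 0.198, 2.179]
ft_force: [-0.0, -0.1, -0.4]
width: 0.0857
```

```bash
python3 avg.py; python3 plan.py 0.475 0.406 0.2 -99.1; python3 -c "
from h import *
shot('wrist','w6')"
```

```text
[0.4673 0.4078 0.1643] [0.0011 0.0021 0.0004]
t 9.7 pos [0.4693 0.4048 0.1653] yaw -99.81 q [0.51 0.37 1.52 0.01 1.29 2.25] w 0.0855 F [ 0.3  0.1 -0.4]
 shift units [-0.1163 -0.0051 -0.0141] mm [-34.9  -1.5  -4.2] turn units -0.0157 deg -0.71
```

View pics/w6.png

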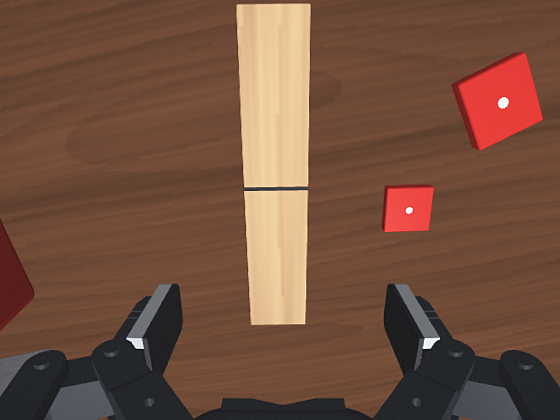

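```bash
cat > bat.py <<'E'
from m import *
def measure(z,seed=None,n="wrist",nm=None):
    f,c,o=shot(n,nm); g=cv2.cvtColor(f,cv2.COLOR_RGB2HSV).astype(int)
    m=(g[...,0]>8)&(g[...,0]<30)&(g[...,1]>40)&(g[...,1]<150)&(g[...,2]>180)
    mc=cv2.morphologyEx(m.astype(np.uint8),cv2.MORPH_CLOSE,np.ones((9,9)))
    mc=comp(mc,np.array(seed)); k=contour(mc); print("batten",rect(px2w(c,k,z)))
    er=cv2.erode(mc.astype(np.uint8),np.ones((5,5)))>0
    d=er&(g[...,2]<110); ys,xs=np.nonzero(d); print(len(xs),"line px",xs.mean(),ys.mean(),"world",px2w(c,[(xs.mean(),ys.mean())],z).round(4), "tcp",o["ee_pos"].round(4))
if __name__=="__main__": measure(.016,(275,165))
E
python3 bat.py
```

```text
batten (array([474.5, 406.3]), array([ 50.2, 261.9]), np.float32(170.6))
346 line px 276.7514450867052 109.23121387283237 world [[0.5321 0.3949 0.016 ]] tcp [0.4695 0.4047 0.1656]
```

```bash
python3 -c "
from m import *
f,c,o=shot('wrist'); print(px2w(c,[(276,188)],.016).round(4))"; python3 plan.py 0.4748 0.406 0.06 -99.4
```

```text
[[0.4736 0.4061 0.016 ]]
t 9.85 pos [0.4697 0.4049 0.166 ] yaw -99.87 q [0.51 0.37 1.51 0.01 1.29 2.25] w 0.0852 F [ 0.4 -0.5 -0.1]
 shift units [ 0.3525 -0.0122 -0.0283] mm [105.8  -3.7  -8.5] turn units -0.0105 deg -0.47
```

```bash
python3 -c "
from plan import *
o,M,y=state(); print(M.round(4))"
```

```text
[[-0.0364 -0.1714 -0.9845]
 [-0.0103 -0.9851  0.1719]
 [-0.9993  0.0164  0.0341]]
```

Emit:
{"name": "send_rows", "arguments": {
  "moves": [
    [0.11,-0.012,-0.028,-0.01,0],
    [0.11,0,0,0,0],
    [0.11,0,0,0,0]
  ]
}}

```text
time: 10.15
ee_pos: [0.4821, 0.4066, 0.0721]
eef_rot: [-2.112, 0.184, 2.159]
ft_force: [0.4, -0.2, 0.1]
width: 0.0854
```

```bash
cat >> plan.py <<'E'
    o,M,y=state(); print(" tilt of tool x (world xy) mrad",(M[:2,0]*1000).round(0))
E
python3 avg.py;python3 plan.py 0.4745 0.406 0.024 -99.4
```

```text
[0.48   0.4056 0.0701] [0.0017 0.0012 0.0031]  File "plan.py", line 14
    o,M,y=state(); print(" tilt of tool x (world xy) mrad",(M[:2,0]*1000).round(0))
IndentationError: unexpected indent
```

```bash
sed -i '$d' plan.py; cat >> plan.py <<'E'
if __name__=="__main__":
    o,M,y=state(); print(" tilt of tool x (world xy) mrad",(M[:2,0]*1000).round(0),"tool y z",round(M[2,1]*1000),"tool z z",round(M[2,2]*1000))
E
python3 plan.py 0.4745 0.406 0.024 -99.4
```

```text
t 10.45 pos [0.4823 0.4076 0.0745] yaw -99.54 q [0.51 0.49 1.54 0.01 1.12 2.24] w 0.0854 F [-1.3 -0.6 -0. ]
 shift units [0.169  0.0086 0.0212] mm [50.7  2.6  6.4] turn units -0.0031 deg -0.14
 tilt of tool x (world xy) mrad [-21.  -2.] tool y z 5 tool z z 21
```

Emit:
{"name": "send_rows", "arguments": {
  "moves": [
    [0.1,0.006,0.018,0,0],
    [0.05,0.002,0.003,0,0]
  ]
}}

```text
time: 10.65
ee_pos: [0.4799, 0.4089, 0.0364]
eef_rot: [-2.122, 0.174, 2.143]
ft_force: [-1.1, -0.1, -0.2]
width: 0.0852
```

```bash
python3 avg.py;python3 plan.py 0.4745 0.406 0.022 -99.4
```

```text
[0.4806 0.4092 0.0369] [0.0006 0.0003 0.001 ]
t 10.95 pos [0.4814 0.4096 0.0381] yaw -99.56 q [0.51 0.54 1.56 0.01 1.04 2.24] w 0.0857 F [ 0.3 -0.8  1.1]
 shift units [0.0538 0.0158 0.0204] mm [16.1  4.8  6.1] turn units -0.0036 deg -0.16
 tilt of tool x (world xy) mrad [-7.  6.] tool y z -5 tool z z 8
```

Tilt is nearly gone.

Emit:
{"name": "send_rows", "arguments": {
  "moves": [
    [0.05,0.014,0.02,0,0]
  ]
}}

```text
time: 11.05
ee_pos: [0.4779, 0.4081, 0.0266]
eef_rot: [-2.129, 0.168, 2.131]
ft_force: [-0.3, -0.4, -0.1]
width: 0.0856
```

```bash
python3 avg.py;python3 plan.py 0.4745 0.406 0.022 -99.4
```

```text
[0.4751 0.4067 0.0237] [0.0014 0.0007 0.0014]
t 11.35 pos [0.4755 0.4069 0.0241] yaw -99.57 q [0.51 0.55 1.59 0.01 1.01 2.24] w 0.0857 F [0.3 0.8 0.1]
 shift units [0.0071 0.0035 0.0028] mm [2.1 1.1 0.8] turn units -0.0037 deg -0.17
 tilt of tool x (world xy) mrad [-5.  7.] tool y z -6 tool z z 6
```

Emit:
{"name": "send_rows", "arguments": {
  "moves": [
    [0.007,0.003,0.003,0,0.2],
    [0,0,0,0,0.6],
    [0,0,0,0,0.8],
    [0,0,0,0,0.8],
    [0,0,0,0,0.8]
  ],
  "newtons": 70
}}

```text
time: 11.85
ee_pos: [0.4764, 0.4071, 0.0245]
eef_rot: [-2.128, 0.169, 2.133]
ft_force: [1.4, -0.2, -0.6]
width: 0.0475
```

```bash
python3 avg.py;python3 plan.py 0.4745 0.406 0.022 -99.4
```

```text
[0.4762 0.407  0.0243] [0.0001 0.     0.0001]
t 12.15 pos [0.4762 0.407  0.0243] yaw -99.56 q [0.51 0.55 1.59 0.01 1.01 2.24] w 0.0475 F [-0.3  0.2 -2. ]
 shift units [0.0077 0.0044 0.0049] mm [2.3 1.3 1.5] turn units -0.0036 deg -0.16
 tilt of tool x (world xy) mrad [-2.  9.] tool y z -8 tool z z 3
```

Emit:
{"name": "send_rows", "arguments": {
  "moves": [
    [-0.08,0,0,0,0.8],
    [-0.13,0,0,0,0.8],
    [-0.13,0,0,0,0.8],
    [-0.13,0,0,0,0.8],
    [0,0,0,-0.19,0.8],
    [0,0,0,-0.19,0.8],
    [0,0,0,-0.19,0.8],
    [0,0,0,-0.19,0.8],
    [0,0,0,-0.19,0.8],
    [0,0,0,-0.19,0.8],
    [0,0,0,-0.19,0.8],
    [0,0,0,-0.19,0.8],
    [0,0,0,-0.19,0.8],
    [0,0,0,-0.19,0.8],
    [0,0,0,-0.19,0.8]
  ]
}}

```text
time: 13.65
ee_pos: [0.4746, 0.4047, 0.169]
eef_rot: [1.272, 1.178, -1.272]
ft_force: [1.2, 0.3, -1.1]
width: 0.0479
```

```bash
python3 avg.py;python3 plan.py 0.55 -0.10 0.16 -2.9
```

```text
[0.4747 0.4047 0.169 ] [0.0001 0.     0.0001]
t 13.95 pos [0.4748 0.4048 0.1691] yaw -5.25 q [0.51 0.35 1.53 0.01 1.26 0.6 ] w 0.0478 F [-0.3  1.3 -1.3]
 shift units [0.0179 0.404  1.6527] mm [  5.4 121.2 495.8] turn units -0.0523 deg -2.35
 tilt of tool x (world xy) mrad [-6.  7.] tool y z -7 tool z z -6
```

```bash
python3 plan.py 0.626 -0.1035 0.165 -2.9
```

```text
t 13.95 pos [0.4748 0.4048 0.1691] yaw -5.25 q [0.51 0.35 1.53 0.01 1.26 0.6 ] w 0.0478 F [-0.3  1.3 -1.3]
 shift units [-4.000e-04  6.573e-01  1.641e+00] mm [-1.000e-01  1.972e+02  4.923e+02] turn units -0.0523 deg -2.35
 tilt of tool x (world xy) mrad [-6.  7.] tool y z -7 tool z z -6
```

Emit:
{"name": "send_rows", "arguments": {
  "moves": [
    [0,0.055,0.137,0,0.8],
    [0,0.055,0.137,0,0.8],
    [0,0.055,0.137,0,0.8],
    [0,0.055,0.137,0,0.8],
    [0,0.055,0.137,0,0.8],
    [0,0.055,0.137,0,0.8],
    [0,0.055,0.137,0,0.8],
    [0,0.055,0.137,0,0.8],
    [0,0.055,0.137,0,0.8],
    [0,0.055,0.137,0,0.8],
    [0,0.055,0.137,0,0.8],
    [0,0.04,0.1,0,0.8]
  ]
}}

```text
time: 15.15
ee_pos: [0.6242, -0.1087, 0.1663]
eef_rot: [1.294, 1.163, -1.284]
ft_force: [0.0, 0.3, -1.5]
width: 0.0482
```

```bash
python3 avg.py;python3 plan.py 0.626 -0.1035 0.12 -2.9;python3 -c "
from h import *
shot('wrist','w7'); shot('top','t7'); shot('scene','s7')"
```

```text
[ 0.6242 -0.1086  0.1662] [0.0005 0.0027 0.0002]
t 15.45 pos [ 0.6234 -0.1046  0.166 ] yaw -5.93 q [-0.36  0.38  1.51  0.01  1.26 -0.26] w 0.0479 F [-0.4  0.4 -1.5]
 shift units [ 0.1532  0.0084 -0.003 ] mm [46.   2.5 -0.9] turn units -0.0674 deg -3.03
 tilt of tool x (world xy) mrad [-1. 10.] tool y z -2 tool z z -10
```

View pics/w7.png

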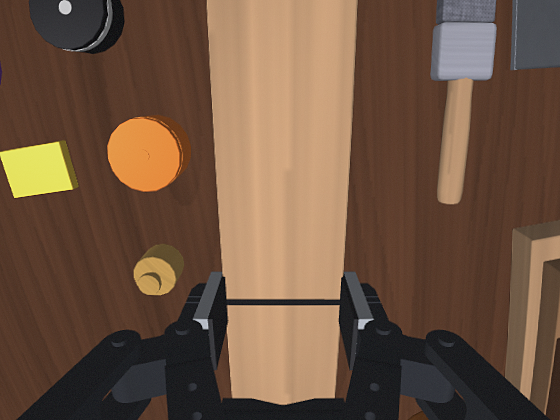

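View pics/s7.png

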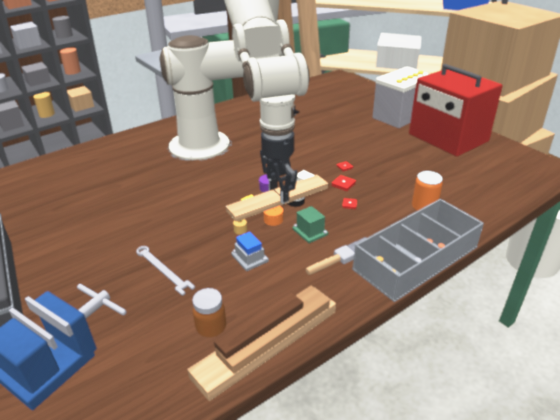

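```bash
cat > ln.py <<'E'
from m import *
f,c,o=shot("wrist"); z=o["ee_pos"][2]-.0083
P=px2w(c,[(225,301.5),(342,301.5)],z); print("line mid",P.mean(0).round(4),"tcp",o["ee_pos"].round(4), "yaw of line",np.degrees(np.arctan2(*(P[1]-P[0])[[1,0]])))
g=cv2.cvtColor(f,cv2.COLOR_RGB2GRAY).astype(float)
g=cv2.GaussianBlur(g,(0,0),1.2)
dx=np.diff(g,axis=1)
L=[];Rr=[]
for y in range(20,240,10):
    L.append((150+np.argmax(dx[y,200:240])+50.5,y)); Rr.append((325+np.argmin(dx[y,325:375])+.5,y))
mids=[]
for e in(L,Rr):
    Q=px2w(c,e,z)[:,:2]
    vx,vy,x0,y0=cv2.fitLine(Q.astype(np.float32),cv2.DIST_HUBER,0,.01,.01).ravel(); print("edge ang",np.degrees(np.arctan2(vy,vx))%180,x0,y0)
    mids.append((vx,vy,x0,y0))
a,b=mids; n=np.array([-a[1],a[0]]); print("width",n@(np.array(a[2:])-np.array(b[2:])))
E
python3 ln.py; python3 plan.py 0.626 -0.1035 0.12 -2.9
```

```text
line mid [ 0.6221 -0.1057  0.1579] tcp [ 0.6236 -0.1043  0.1662] yaw of line -5.831674505002667
edge ang 84.423004 0.6042051 -0.030495202
edge ang 84.22237 0.6546703 -0.0260108
width 0.049790543
t 15.65 pos [ 0.6236 -0.1045  0.1662] yaw -5.86 q [-0.36  0.38  1.5   0.01  1.26 -0.26] w 0.0478 F [-0.4 -0.2 -1.7]
 shift units [ 0.154   0.0078 -0.0026] mm [46.2  2.3 -0.8] turn units -0.0658 deg -2.96
 tilt of tool x (world xy) mrad [-1.  9.] tool y z -2 tool z z -9
```

Emit:
{"name": "send_rows", "arguments": {
  "moves": [
    [0.08,0.013,-0.007,-0.059,0.8],
    [0.12,0,0,0,0.8]
  ]
}}

```text
time: 15.85
ee_pos: [0.6325, -0.1023, 0.1121]
eef_rot: [1.257, 1.178, -1.236]
ft_force: [0.6, 0.0, -0.8]
width: 0.0478
```

```bash
python3 avg.py; python3 ln.py; python3 plan.py 0.6275 -0.1025 0.095 -3.2; python3 -c "
from h import *
shot('wrist','w8')"
```

```text
[ 0.6295 -0.1016  0.1084] [0.0019 0.0007 0.003 ]
line mid [ 0.6302 -0.1043  0.104 ] tcp [ 0.6315 -0.1029  0.1123] yaw of line -3.487805189373473
edge ang 87.31179 0.6085873 -0.03334659
edge ang 87.008705 0.65889746 -0.023113322
width 0.049774826
t 16.2 pos [ 0.6317 -0.103   0.1125] yaw -3.12 q [-0.35  0.45  1.52  0.01  1.16 -0.3 ] w 0.048 F [ 0.3  0.4 -0.6]
 shift units [ 0.0582 -0.0147 -0.0007] mm [17.4 -4.4 -0.2] turn units 0.0018 deg 0.08
 tilt of tool x (world xy) mrad [10.  5.] tool y z 10 tool z z -6
```

View pics/w8.png

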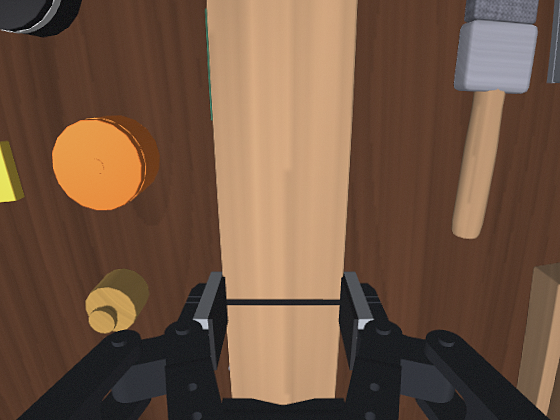

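Emit:
{"name": "send_rows", "arguments": {
  "moves": [
    [0.058,-0.015,0,0,0.8]
  ]
}}

```text
time: 16.35
ee_pos: [0.6304, -0.1038, 0.0992]
eef_rot: [1.26, 1.172, -1.234]
ft_force: [-0.3, 0.1, -1.9]
width: 0.0477
```

```bash
python3 avg.py; python3 ln.py; python3 plan.py 0.6275 -0.1025 0.087 -3.2
```

```text
[ 0.6277 -0.1029  0.0957] [0.0013 0.0004 0.0016]
line mid [ 0.6268 -0.1044  0.0878] tcp [ 0.628  -0.103   0.0961] yaw of line -3.5787997082021588
edge ang 87.18794 0.60522383 -0.03192351
edge ang 87.03189 0.6548281 -0.033993296
width 0.04964605
t 16.7 pos [ 0.628 -0.103  0.096] yaw -3.12 q [-0.36  0.46  1.55  0.01  1.13 -0.31] w 0.048 F [-0.3  0.  -0.8]
 shift units [ 0.0301 -0.0022 -0.0013] mm [ 9.  -0.7 -0.4] turn units 0.0018 deg 0.08
 tilt of tool x (world xy) mrad [12.  5.] tool y z 12 tool z z -5
```

Emit:
{"name": "send_rows", "arguments": {
  "moves": [
    [0.028,-0.002,-0.002,0,0.8]
  ]
}}

```text
time: 16.8
ee_pos: [0.6291, -0.1029, 0.0894]
eef_rot: [1.259, 1.174, -1.236]
ft_force: [1.4, -0.4, -1.1]
width: 0.0475
```

```bash
python3 avg.py; python3 plan.py 0.6275 -0.1025 0.084 -3.2
```

```text
[ 0.6276 -0.1023  0.0874] [0.0007 0.0003 0.0009]
t 17.1 pos [ 0.6276 -0.1023  0.0876] yaw -3.13 q [-0.36  0.47  1.55  0.01  1.11 -0.3 ] w 0.0474 F [-0.9  0.8 -0.9]
 shift units [ 0.012  -0.0004  0.0007] mm [ 3.6 -0.1  0.2] turn units 0.0016 deg 0.07
 tilt of tool x (world xy) mrad [12.  5.] tool y z 11 tool z z -5
```

Emit:
{"name": "send_rows", "arguments": {
  "moves": [
    [0.012,0,0,0,0.8]
  ]
}}

```text
time: 17.2
ee_pos: [0.6282, -0.1025, 0.0846]
eef_rot: [1.259, 1.177, -1.237]
ft_force: [-0.5, 0.2, -0.5]
width: 0.0477
```

```bash
python3 avg.py; python3 plan.py 0.6275 -0.1025 0.084 -3.2
```

```text
[ 0.6282 -0.1025  0.0845] [0.     0.     0.0001]
t 17.5 pos [ 0.6282 -0.1025  0.0845] yaw -3.12 q [-0.36  0.47  1.55  0.01  1.11 -0.3 ] w 0.0476 F [1.5 0.3 1.2]
 shift units [ 0.0016 -0.0022  0.0002] mm [ 0.5 -0.7  0.1] turn units 0.0018 deg 0.08
 tilt of tool x (world xy) mrad [13.  4.] tool y z 13 tool z z -5
```

Emit:
{"name": "send_rows", "arguments": {
  "moves": [
    [0.002,0,0,0,0.8],
    [0,0,0,0,0.35],
    [0,0,0,0,0.1],
    [0,0,0,0,0],
    [0,0,0,0,0],
    [-0.08,0,0,0,0],
    [-0.12,0,0,0,0],
    [-0.12,0,0,0,0]
  ]
}}

```text
time: 18.3
ee_pos: [0.6214, -0.101, 0.1733]
eef_rot: [1.255, 1.194, -1.248]
ft_force: [0.1, -0.7, -0.2]
width: 0.0857
```

```bash
python3 avg.py; python3 plan.py 0.511 0.225 0.19 18.3; python3 -c "
from h import *
shot('wrist','w9'); shot('top','t9'); shot('scene','s9')"
```

```text
[ 0.6234 -0.1017  0.1762] [0.0015 0.0006 0.0032]
t 18.6 pos [ 0.6213 -0.101   0.1717] yaw -3.14 q [-0.36  0.37  1.51  0.01  1.28 -0.3 ] w 0.0849 F [-0.4 -0.3 -1.1]
 shift units [-0.0472 -0.4271 -1.0654] mm [ -14.2 -128.1 -319.6] turn units -0.4765 deg -21.44
 tilt of tool x (world xy) mrad [-5. 11.] tool y z -5 tool z z -11
```

View pics/w9.png

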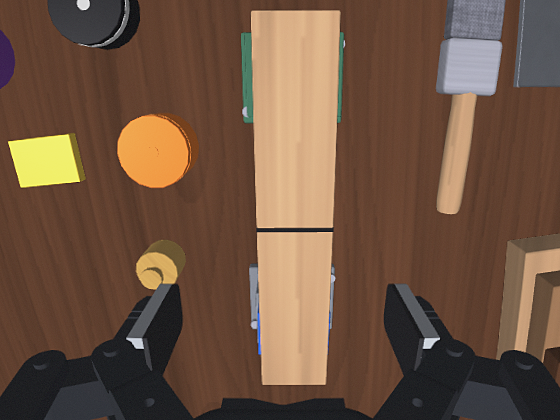

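View pics/s9.png

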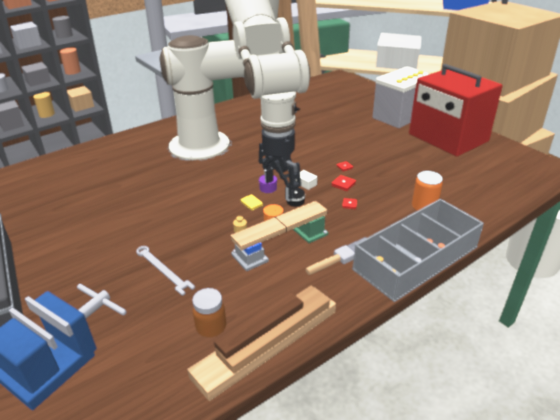

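The batten lies across both stands. The line is at (296,229) in the wrist image, so I measure from it.

```bash
cat > bm.py <<'E'
from m import *
f,c,o=shot("wrist"); z=.076
g=cv2.cvtColor(f,cv2.COLOR_RGB2HSV).astype(int)
m=(g[...,0]>8)&(g[...,0]<20)&(g[...,1]>50)&(g[...,1]<125)&(g[...,2]>170)
mc=comp(cv2.morphologyEx(m.astype(np.uint8),cv2.MORPH_CLOSE,np.ones((9,9))),np.array((295,200)))
print("batten",rect(px2w(c,contour(mc),z)))
d=(g[...,2]<60); d[:222]=0;d[236:]=0;d[:,:262]=0;d[:,328:]=0
ys,xs=np.nonzero(d); print("line",xs.min(),xs.max(),ys.mean(),px2w(c,[(xs.mean(),ys.mean())],z).round(4))
E
python3 bm.py
```

```text
batten (array([ 626.5, -103.8]), array([ 50.1, 259.1]), np.float32(87.2))
line 262 327 229.67088607594937 [[ 0.6277 -0.104   0.076 ]]
```

Emit:
{"name": "send_rows", "arguments": {
  "moves": [
    [0,-0.061,-0.15,0,0],
    [0,-0.061,-0.15,0,0],
    [0,-0.061,-0.15,0,0],
    [0,-0.061,-0.15,0,0],
    [0,-0.061,-0.15,0,0],
    [0,-0.061,-0.15,0,0],
    [0,-0.061,-0.15,0,0],
    [0,0,0,-0.16,0],
    [0,0,0,-0.16,0],
    [0,0,0,-0.16,0]
  ]
}}

```text
time: 19.8
ee_pos: [0.5042, 0.2313, 0.1698]
eef_rot: [0.964, 1.365, -0.961]
ft_force: [0.4, -0.5, 0.4]
width: 0.0854
```

```bash
python3 avg.py; python3 plan.py 0.511 0.225 0.1 18.3; python3 -c "
from h import *
shot('wrist','w10')"
```

```text
[0.5046 0.2308 0.17  ] [0.0003 0.0004 0.0002]
t 20.1 pos [0.505  0.2303 0.1703] yaw 18.54 q [ 0.2   0.19  1.73  0.01  1.23 -0.12] w 0.0853 F [-0.8 -0.4  0.7]
 shift units [0.2339 0.0149 0.0262] mm [70.2  4.5  7.9] turn units 0.0052 deg 0.24
 tilt of tool x (world xy) mrad [-11.  11.] tool y z -7 tool z z -14
```

View pics/w10.png

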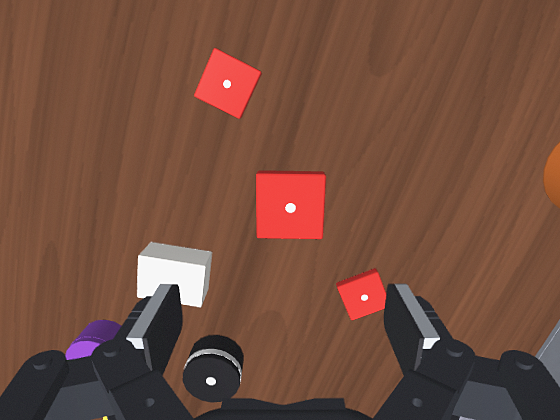

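```bash
cat > pad.py <<'E'
from m import *
import sys
z=float(sys.argv[1]); seed=(float(sys.argv[2]),float(sys.argv[3]))
f,c,o=shot("wrist"); g=cv2.cvtColor(f,cv2.COLOR_RGB2HSV).astype(int)
z = z if z>0 else o["ee_pos"][2]+z
m=((g[...,0]<8)|(g[...,0]>172))&(g[...,1]>130)&(g[...,2]>215)
m=comp(cv2.morphologyEx(m.astype(np.uint8),cv2.MORPH_CLOSE,np.ones((11,11))),np.array(seed))
print("pad",rect(px2w(c,contour(m),z)),"tcp",o["ee_pos"].round(4))
w=(g[...,1]<70)&(g[...,2]>200)&m; ys,xs=np.nonzero(w); print("dot",xs.mean(),ys.mean(),px2w(c,[(xs.mean(),ys.mean())],z).round(4))
E
python3 pad.py .014 290 207;python3 -c "
from h import *
f,c,o=shot('wrist'); print('iron',px2w(c,[(211,381)],.034))"
```

```text
pad (array([509.3, 226.2]), array([55.4, 55.4]), np.float32(107.8)) tcp [0.5051 0.2303 0.1704]
dot 289.93975903614455 207.3734939759036 [[0.5098 0.2259 0.014 ]]
iron [[0.49315313 0.0498612  0.034     ]]
```

```bash
python3 plan.py 0.5095 0.226 0.04 17.8
```

```text
t 20.25 pos [0.5051 0.2303 0.1705] yaw 18.6 q [ 0.2   0.19  1.73  0.01  1.23 -0.13] w 0.0853 F [-0.3  0.1 -0.2]
 shift units [0.4346 0.012  0.0242] mm [130.4   3.6   7.3] turn units 0.0178 deg 0.8
 tilt of tool x (world xy) mrad [-11.  11.] tool y z -6 tool z z -14
```

Emit:
{"name": "send_rows", "arguments": {
  "moves": [
    [0.13,0.008,0.02,0.018,0],
    [0.13,0,0,0,0],
    [0.13,0,0,0,0]
  ]
}}

```text
time: 20.55
ee_pos: [0.516, 0.2277, 0.0584]
eef_rot: [0.994, 1.341, -0.967]
ft_force: [0.7, -0.5, 0.6]
width: 0.0854
```

```bash
python3 avg.py; python3 plan.py 0.5095 0.226 0.022 17.8
```

```text
[0.5133 0.2272 0.0563] [0.0024 0.0006 0.0034]
t 20.85 pos [0.5167 0.2281 0.0612] yaw 17.65 q [ 0.2   0.35  1.78  0.02  1.01 -0.12] w 0.0855 F [ 0.1 -0.5  0.9]
 shift units [ 0.1303 -0.0266  0.0009] mm [39.1 -8.   0.3] turn units -0.0034 deg -0.15
 tilt of tool x (world xy) mrad [ 9. 15.] tool y z 13 tool z z -12
```

Emit:
{"name": "send_rows", "arguments": {
  "moves": [
    [0.1,-0.024,0,0,0]
  ]
}}

```text
time: 20.95
ee_pos: [0.5165, 0.2277, 0.0376]
eef_rot: [1.001, 1.331, -0.955]
ft_force: [0.5, 0.6, 0.9]
width: 0.0855
```

```bash
python3 avg.py; python3 plan.py 0.5095 0.226 0.021 17.8
```

```text
[0.5112 0.2266 0.0327] [0.0025 0.0005 0.0024]
t 21.25 pos [0.5116 0.2267 0.0331] yaw 17.64 q [ 0.19  0.38  1.8   0.02  0.95 -0.12] w 0.0854 F [ 1.1 -0.   0.2]
 shift units [ 0.0403 -0.0081  0.0005] mm [12.1 -2.4  0.1] turn units -0.0035 deg -0.16
 tilt of tool x (world xy) mrad [12. 16.] tool y z 16 tool z z -11
```

Emit:
{"name": "send_rows", "arguments": {
  "moves": [
    [0.038,-0.008,0,0,0]
  ]
}}

```text
time: 21.35
ee_pos: [0.5122, 0.2267, 0.0243]
eef_rot: [0.999, 1.334, -0.959]
ft_force: [0.4, 0.5, -0.2]
width: 0.0854
```

```bash
python3 avg.py; python3 plan.py 0.5095 0.226 0.021 17.8
```

```text
[0.5097 0.2262 0.0219] [0.0011 0.0002 0.0011]
t 21.65 pos [0.5095 0.2261 0.0218] yaw 17.64 q [ 0.19  0.4   1.81  0.02  0.92 -0.12] w 0.0856 F [-0.1  0.1 -0.1]
 shift units [ 0.0026 -0.0003  0.0005] mm [ 0.8 -0.1  0.1] turn units -0.0035 deg -0.16
 tilt of tool x (world xy) mrad [12. 16.] tool y z 16 tool z z -11
```

Emit:
{"name": "send_rows", "arguments": {
  "moves": [
    [0,0,0,0,0.2],
    [0,0,0,0,0.5],
    [0,0,0,0,0.7],
    [0,0,0,0,0.7],
    [0,0,0,0,0.7]
  ],
  "newtons": 40
}}

```text
time: 22.15
ee_pos: [0.5102, 0.2263, 0.0225]
eef_rot: [0.996, 1.338, -0.962]
ft_force: [0.1, -0.3, 0.9]
width: 0.0547
```

```bash
python3 avg.py; python3 plan.py 0.5095 0.226 0.021 17.8
```

```text
[0.5102 0.2263 0.0225] [0. 0. 0.]
t 22.45 pos [0.5102 0.2263 0.0225] yaw 17.65 q [ 0.19  0.4   1.81  0.02  0.92 -0.12] w 0.0549 F [0.6 0.4 0.4]
 shift units [ 0.0049 -0.0027  0.0002] mm [ 1.5 -0.8  0.1] turn units -0.0034 deg -0.15
 tilt of tool x (world xy) mrad [13. 16.] tool y z 17 tool z z -11
```

Emit:
{"name": "send_rows", "arguments": {
  "moves": [
    [-0.1,0,0,0,0.7],
    [-0.13,0,0,0,0.7],
    [-0.13,0,0,0,0.7],
    [-0.13,0,0,0,0.7],
    [0,0,0,0.16,0.7],
    [0,0,0,0.16,0.7],
    [0,0,0,0.15,0.7]
  ]
}}

```text
time: 23.15
ee_pos: [0.5069, 0.2236, 0.1744]
eef_rot: [1.28, 1.178, -1.249]
ft_force: [0.3, -0.3, -0.5]
width: 0.0548
```

```bash
python3 avg.py; python3 plan.py 0.6265 -0.1039 0.17 -2.8
```

```text
[0.5064 0.2235 0.1736] [0.0003 0.0001 0.0005]
t 23.45 pos [0.5061 0.2234 0.173 ] yaw -3.83 q [0.19 0.17 1.75 0.01 1.22 0.25] w 0.0547 F [ 0.1  0.3 -0.1]
 shift units [-0.0031  0.4732  1.0618] mm [ -0.9 142.  318.6] turn units -0.0229 deg -1.03
 tilt of tool x (world xy) mrad [ 7. 15.] tool y z 6 tool z z -15
```

Emit:
{"name": "send_rows", "arguments": {
  "moves": [
    [0,0.066,0.148,0,0.7],
    [0,0.066,0.148,0,0.7],
    [0,0.066,0.148,0,0.7],
    [0,0.066,0.148,0,0.7],
    [0,0.066,0.148,0,0.7],
    [0,0.066,0.148,0,0.7],
    [0,0.06,0.135,0,0.7]
  ]
}}

```text
time: 24.15
ee_pos: [0.6261, -0.0952, 0.1667]
eef_rot: [1.257, 1.198, -1.23]
ft_force: [-0.1, 0.3, -0.4]
width: 0.0548
```

```bash
python3 avg.py; python3 plan.py 0.6265 -0.1039 0.12 -2.8; python3 -c "
from h import *
shot('wrist','w11')"
```

```text
[ 0.6263 -0.0964  0.1666] [0.0009 0.0033 0.0001]
t 24.45 pos [ 0.6252 -0.0918  0.1666] yaw -2.5 q [-0.35  0.37  1.51  0.02  1.26 -0.31] w 0.0548 F [-0.7  0.3 -0.8]
 shift units [0.1545 0.0055 0.0428] mm [46.3  1.6 12.8] turn units 0.0067 deg 0.3
 tilt of tool x (world xy) mrad [ 4. 18.] tool y z 3 tool z z -18
```

View pics/w11.png

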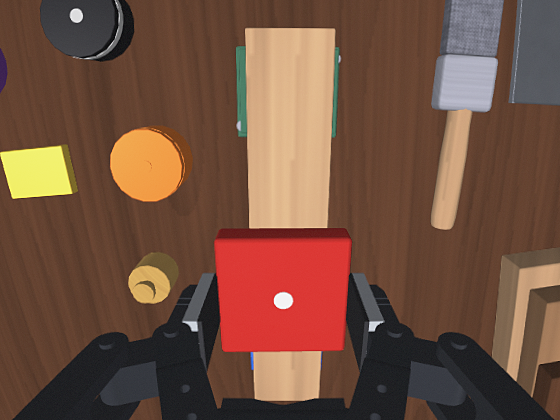

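```bash
python3 pad.py -.0085 283 300; python3 plan.py 0.6265 -0.1039 0.12 -2.8
```

```text
pad (array([623.1, -91.8]), array([52.5, 54. ]), np.float32(177.9)) tcp [ 0.6253 -0.0915  0.1667]
dot 282.0416666666667 300.0 [[ 0.6233 -0.0921  0.1582]]
t 24.55 pos [ 0.6253 -0.0914  0.1669] yaw -2.46 q [-0.34  0.37  1.51  0.02  1.26 -0.31] w 0.0541 F [-0.2  0.7 -0.8]
 shift units [0.1556 0.0051 0.0442] mm [46.7  1.5 13.3] turn units 0.0076 deg 0.34
 tilt of tool x (world xy) mrad [ 5. 18.] tool y z 4 tool z z -18
```

```bash
python3 plan.py 0.6284 -0.1034 0.115 -2.8
```

```text
t 24.55 pos [ 0.6253 -0.0914  0.1669] yaw -2.46 q [-0.34  0.37  1.51  0.02  1.26 -0.31] w 0.0541 F [-0.2  0.7 -0.8]
 shift units [0.1723 0.0113 0.0426] mm [51.7  3.4 12.8] turn units 0.0076 deg 0.34
 tilt of tool x (world xy) mrad [ 5. 18.] tool y z 4 tool z z -18
```

Emit:
{"name": "send_rows", "arguments": {
  "moves": [
    [0.05,0.015,0.042,0,0.7],
    [0.09,0,0,0,0.7]
  ]
}}

```text
time: 24.75
ee_pos: [0.6327, -0.1034, 0.1279]
eef_rot: [1.254, 1.191, -1.221]
ft_force: [-0.1, 1.0, -0.8]
width: 0.0547
```

```bash
python3 avg.py; python3 pad.py -.0085 283 300; python3 plan.py 0.6284 -0.1034 0.105 -2.8
```

```text
[ 0.6301 -0.1018  0.1246] [0.0015 0.0008 0.0025]
pad (array([ 629.5, -102.7]), array([52.4, 53.6]), np.float32(177.6)) tcp [ 0.6316 -0.1022  0.1278]
dot 281.2352941176471 302.70588235294116 [[ 0.6293 -0.1041  0.1193]]
t 25.1 pos [ 0.6318 -0.1023  0.1281] yaw -2.24 q [-0.36  0.43  1.52  0.02  1.19 -0.33] w 0.0544 F [ 0.2  0.4 -1.1]
 shift units [ 0.0768 -0.0118  0.0054] mm [23.  -3.6  1.6] turn units 0.0124 deg 0.56
 tilt of tool x (world xy) mrad [11. 16.] tool y z 10 tool z z -16
```

Emit:
{"name": "send_rows", "arguments": {
  "moves": [
    [0.075,-0.011,0.003,0.01,0.7]
  ]
}}

```text
time: 25.2
ee_pos: [0.6322, -0.1039, 0.1103]
eef_rot: [1.262, 1.182, -1.222]
ft_force: [-0.3, 0.1, -0.0]
width: 0.0547
```

```bash
python3 avg.py; python3 pad.py -.0085 283 300; python3 plan.py 0.6286 -0.1027 0.0985 -2.8
```

```text
[ 0.6289 -0.1028  0.106 ] [0.0016 0.0005 0.0021]
pad (array([ 627.4, -103.5]), array([52.4, 53.6]), np.float32(177.1)) tcp [ 0.6295 -0.1029  0.1069]
dot 281.2352941176471 302.70588235294116 [[ 0.6272 -0.1048  0.0984]]
t 25.55 pos [ 0.6295 -0.103   0.107 ] yaw -2.68 q [-0.36  0.45  1.54  0.02  1.15 -0.32] w 0.0546 F [ 0.   0.4 -1.7]
 shift units [ 0.0281 -0.0035 -0.0003] mm [ 8.4 -1.  -0.1] turn units 0.0026 deg 0.12
 tilt of tool x (world xy) mrad [13. 15.] tool y z 12 tool z z -16
```

Emit:
{"name": "send_rows", "arguments": {
  "moves": [
    [0.023,-0.003,0,0,0.7]
  ]
}}

```text
time: 25.65
ee_pos: [0.6301, -0.1033, 0.1018]
eef_rot: [1.262, 1.185, -1.225]
ft_force: [0.8, 1.6, -0.5]
width: 0.0549
```

```bash
python3 avg.py; python3 plan.py 0.6286 -0.1027 0.0985 -2.8
```

```text
[ 0.6288 -0.1028  0.1001] [0.0006 0.0002 0.0008]
t 25.95 pos [ 0.6287 -0.1028  0.1001] yaw -2.68 q [-0.36  0.46  1.54  0.02  1.14 -0.32] w 0.0545 F [-0.  -0.4 -1.4]
 shift units [ 0.0053 -0.0006 -0.0002] mm [ 1.6 -0.2 -0.1] turn units 0.0026 deg 0.12
 tilt of tool x (world xy) mrad [13. 15.] tool y z 12 tool z z -16
```

Emit:
{"name": "send_rows", "arguments": {
  "moves": [
    [0.008,0,0,0,0.7]
  ]
}}

```text
time: 26.05
ee_pos: [0.6292, -0.1029, 0.0984]
eef_rot: [1.261, 1.188, -1.226]
ft_force: [-7.3, 1.3, 20.6]
width: 0.0548
```

```bash
python3 avg.py; python3 plan.py 0.6286 -0.1027 0.0985 -2.8
```

```text
[ 0.6292 -0.1029  0.0985] [0.     0.     0.0001]
t 26.35 pos [ 0.6293 -0.1029  0.0985] yaw -2.68 q [-0.36  0.46  1.54  0.02  1.13 -0.32] w 0.0545 F [-1.   0.4  4.4]
 shift units [-0.     -0.0022 -0.0006] mm [-0.  -0.7 -0.2] turn units 0.0027 deg 0.12
 tilt of tool x (world xy) mrad [14. 15.] tool y z 13 tool z z -15
```

Contact as expected, so I release it and lift.

Emit:
{"name": "send_rows", "arguments": {
  "moves": [
    [0,0,0,0,0.3],
    [0,0,0,0,0.1],
    [0,0,0,0,0],
    [0,0,0,0,0],
    [-0.08,0,0,0,0],
    [-0.12,0,0,0,0],
    [-0.12,0,0,0,0]
  ]
}}

```text
time: 27.05
ee_pos: [0.6226, -0.1026, 0.1869]
eef_rot: [1.258, 1.205, -1.236]
ft_force: [0.3, 0.4, -0.2]
width: 0.0856
```

```bash
python3 avg.py; python3 -c "
from h import *
shot('wrist','w12')"; python3 pad.py .09 290 240;  python3 bm.py; python3 plan.py .4935 .0505 .18 -2.8
```

```text
[ 0.6246 -0.1033  0.1898] [0.0015 0.0006 0.0032]
pad (array([ 627.3, -103.3]), array([53. , 53.7]), np.float32(177.4)) tcp [ 0.6225 -0.1025  0.185 ]
dot 294.0258620689655 228.95689655172413 [[ 0.6277 -0.1037  0.09  ]]
batten (array([630.4, -25.2]), array([ 50. , 101.9]), np.float32(87.2))
t 27.5 pos [ 0.6226 -0.1025  0.1852] yaw -2.69 q [-0.36  0.36  1.49  0.02  1.3  -0.32] w 0.0853 F [ 0.3  0.4 -0.3]
 shift units [ 0.0296 -0.4539 -0.4888] mm [   8.9 -136.2 -146.6] turn units 0.0023 deg 0.11
 tilt of tool x (world xy) mrad [-3. 21.] tool y z -4 tool z z -21Traceback (most recent call last):
  File "bm.py", line 8, in <module>
    ys,xs=np.nonzero(d); print("line",xs.min(),xs.max(),ys.mean(),px2w(c,[(xs.mean(),ys.mean())],z).round(4))
                                      ~~~~~~^^
    return umr_minimum(a, axis, None, out, keepdims, initial, where)
ValueError: zero-size array to reduction operation minimum which has no identity
```

View pics/w12.png

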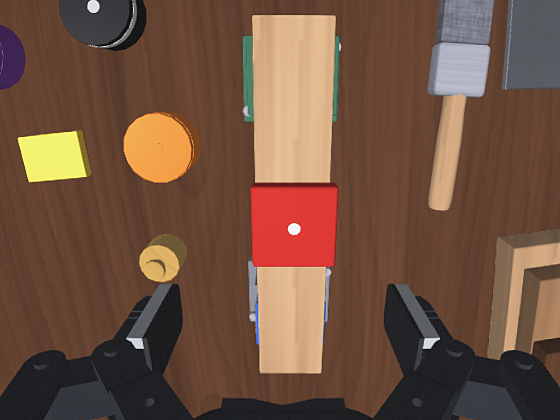

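Emit:
{"name": "send_rows", "arguments": {
  "moves": [
    [0,-0.11,-0.12,0,0],
    [0,-0.11,-0.12,0,0],
    [0,-0.11,-0.12,0,0],
    [0,-0.11,-0.12,0,0]
  ]
}}

```text
time: 27.9
ee_pos: [0.4953, 0.0473, 0.1836]
eef_rot: [1.262, 1.206, -1.246]
ft_force: [1.0, 1.1, -0.1]
width: 0.0852
```

```bash
python3 avg.py; python3 -c "
from h import *
shot('wrist','w13')";python3 plan.py .4935 .0505 .1 -2.8
```

```text
[0.4943 0.0485 0.1833] [0.0025 0.0023 0.0009]
t 28.25 pos [0.4979 0.0452 0.1847] yaw -3.16 q [-0.16  0.03  1.87  0.02  1.25 -0.11] w 0.0858 F [-0.4 -0.2 -0.5]
 shift units [ 0.2829 -0.0136 -0.0108] mm [84.9 -4.1 -3.2] turn units -0.008 deg -0.36
 tilt of tool x (world xy) mrad [-6. 21.] tool y z -7 tool z z -21
```

View pics/w13.png

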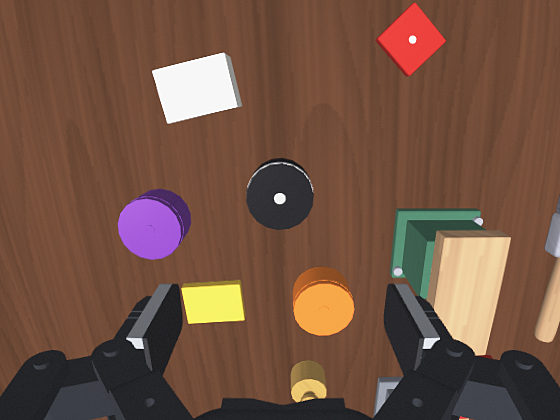

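```bash
cat > dot.py <<'E'
from m import *
import sys
z=float(sys.argv[1]); sx,sy=int(sys.argv[2]),int(sys.argv[3])
f,c,o=shot("wrist"); g=cv2.cvtColor(f,cv2.COLOR_RGB2HSV).astype(int)
z = z if z>0 else o["ee_pos"][2]+z
w=np.zeros(g.shape[:2],bool); w[sy-12:sy+13,sx-14:sx+15]=1
d=w&(g[...,1]<70)&(g[...,2]>170); ys,xs=np.nonzero(d); print("dot n",len(xs),xs.mean(),ys.mean(),px2w(c,[(xs.mean(),ys.mean())],z).round(4),"tcp",o["ee_pos"].round(4))
E
python3 dot.py .034 279 198; python3 plan.py .4935 .0505 .03 -2.8
```

```text
dot n 100 278.97 197.71 [[0.4925 0.0501 0.034 ]] tcp [0.4979 0.0452 0.1847]
t 28.3 pos [0.498  0.0452 0.1847] yaw -3.18 q [-0.16  0.03  1.87  0.02  1.25 -0.11] w 0.0853 F [-0.2 -0.6  0.1]
 shift units [ 0.5162 -0.0119 -0.0061] mm [154.8  -3.6  -1.8] turn units -0.0084 deg -0.38
 tilt of tool x (world xy) mrad [-6. 21.] tool y z -8 tool z z -21
```

Emit:
{"name": "send_rows", "arguments": {
  "moves": [
    [0.13,-0.01,-0.005,0,0],
    [0.13,0,0,0,0],
    [0.13,0,0,0,0]
  ]
}}

```text
time: 28.6
ee_pos: [0.5039, 0.0455, 0.072]
eef_rot: [1.272, 1.185, -1.236]
ft_force: [1.1, 0.8, -0.2]
width: 0.0853
```

```bash
python3 avg.py; python3 plan.py .493 .0502 .025 -2.8
```

```text
[0.5011 0.0461 0.0701] [0.0023 0.0003 0.0032]
t 28.9 pos [0.5041 0.046  0.0747] yaw -3.37 q [-0.16  0.19  1.94  0.02  1.   -0.11] w 0.0853 F [ 0.3 -1.   0.2]
 shift units [ 0.1654 -0.0397 -0.0086] mm [ 49.6 -11.9  -2.6] turn units -0.0126 deg -0.57
 tilt of tool x (world xy) mrad [13. 18.] tool y z 12 tool z z -19
```

Emit:
{"name": "send_rows", "arguments": {
  "moves": [
    [0.09,-0.037,-0.009,0,0]
  ]
}}

```text
time: 29.0
ee_pos: [0.5, 0.0485, 0.0533]
eef_rot: [1.277, 1.174, -1.225]
ft_force: [-0.6, 0.7, -0.1]
width: 0.0856
```

```bash
python3 avg.py; python3 plan.py .493 .0502 .025 -2.8
```

```text
[0.4947 0.0496 0.0491] [0.0025 0.0005 0.0021]
t 29.3 pos [0.4952 0.0495 0.0495] yaw -3.37 q [-0.16  0.21  1.97  0.02  0.94 -0.11] w 0.0853 F [ 0.5  0.1 -0.6]
 shift units [ 0.0816 -0.0088 -0.0003] mm [24.5 -2.6 -0.1] turn units -0.0126 deg -0.57
 tilt of tool x (world xy) mrad [16. 18.] tool y z 15 tool z z -19
```

Emit:
{"name": "send_rows", "arguments": {
  "moves": [
    [0.082,-0.008,0,0,0]
  ]
}}

```text
time: 29.4
ee_pos: [0.498, 0.0493, 0.029]
eef_rot: [1.277, 1.174, -1.225]
ft_force: [0.0, 0.0, -0.4]
width: 0.0853
```

```bash
python3 avg.py; python3 plan.py .493 .0502 .024 -2.8
```

```text
[0.494  0.0499 0.0256] [0.0018 0.0003 0.0017]
t 29.7 pos [0.4943 0.0499 0.0261] yaw -3.37 q [-0.15  0.26  1.98  0.03  0.89 -0.11] w 0.0854 F [-0.1  0.5  0.2]
 shift units [ 0.0069 -0.0043 -0.0005] mm [ 2.1 -1.3 -0.2] turn units -0.0126 deg -0.57
 tilt of tool x (world xy) mrad [18. 17.] tool y z 17 tool z z -18
```

Emit:
{"name": "send_rows", "arguments": {
  "moves": [
    [0.004,-0.004,0,0,0.2],
    [0,0,0,0,0.5],
    [0,0,0,0,0.7],
    [0,0,0,0,0.7],
    [0,0,0,0,0.7]
  ],
  "newtons": 90
}}

```text
time: 30.2
ee_pos: [0.4948, 0.0497, 0.0274]
eef_rot: [1.275, 1.178, -1.228]
ft_force: [0.8, 0.3, -0.2]
width: 0.0507
```

```bash
python3 avg.py; python3 plan.py .493 .0502 .17 -2.8
```

```text
[0.4948 0.0497 0.0274] [0. 0. 0.]
t 30.5 pos [0.4948 0.0497 0.0274] yaw -3.36 q [-0.16  0.25  1.98  0.03  0.89 -0.11] w 0.0507 F [ 0.1 -1.  -0.7]
 shift units [-0.4753  0.0036 -0.0097] mm [-142.6    1.1   -2.9] turn units -0.0124 deg -0.56
 tilt of tool x (world xy) mrad [22. 17.] tool y z 21 tool z z -18
```

Emit:
{"name": "send_rows", "arguments": {
  "moves": [
    [-0.1,0,0,0,0.7],
    [-0.14,0,0,0,0.7],
    [-0.14,0,0,0,0.7],
    [-0.14,0,0,0,0.7]
  ]
}}

```text
time: 30.9
ee_pos: [0.4819, 0.0484, 0.1759]
eef_rot: [1.264, 1.202, -1.248]
ft_force: [1.1, 0.6, -5.3]
width: 0.0506
```

```bash
python3 avg.py; python3 plan.py .627 -.1036 .18 -2.8;python3 -c "
from h import *
shot('wrist','w14')"
```

```text
[0.4843 0.0481 0.1782] [0.002  0.0003 0.0035]
t 31.2 pos [0.4816 0.0485 0.1733] yaw -3.36 q [-0.16  0.    1.92  0.02  1.23 -0.11] w 0.0503 F [-0.4 -0.3 -6.4]
 shift units [-0.0371  0.5134  0.4771] mm [-11.1 154.  143.1] turn units -0.0125 deg -0.56
 tilt of tool x (world xy) mrad [-8. 21.] tool y z -9 tool z z -21
```

View pics/w14.png

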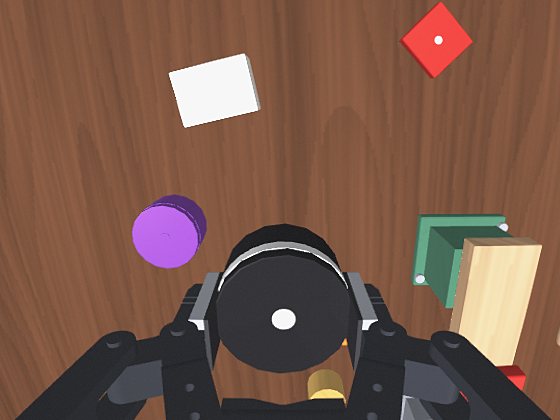

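Emit:
{"name": "send_rows", "arguments": {
  "moves": [
    [-0.01,0.11,0.103,0,0.7],
    [-0.01,0.11,0.103,0,0.7],
    [-0.01,0.11,0.103,0,0.7],
    [-0.01,0.11,0.103,0,0.7]
  ]
}}

```text
time: 31.65
ee_pos: [0.6001, -0.0798, 0.1668]
eef_rot: [1.254, 1.23, -1.258]
ft_force: [1.0, 0.6, -5.7]
width: 0.0507
```

```bash
python3 avg.py; python3 avg.py;python3 dot.py -.0274 284 319; python3 dot.py .0066 284 319 >/dev/null; python3 plan.py .627 -.1036 .14 -2.8
```

```text
[ 0.6007 -0.0813  0.1665] [0.0018 0.0026 0.0005]
[ 0.5996 -0.078   0.1692] [0.0004 0.0002 0.0007]
dot n 377 283.14854111405833 318.58885941644564 [[ 0.5968 -0.1009  0.1428]] tcp [ 0.6002 -0.0784  0.1702]
t 32.35 pos [ 0.6003 -0.0787  0.1701] yaw -2.94 q [-0.34  0.33  1.56  0.02  1.29 -0.29] w 0.0506 F [-0.8 -0.5 -5.5]
 shift units [0.0955 0.0959 0.0809] mm [28.7 28.8 24.3] turn units -0.0032 deg -0.14
 tilt of tool x (world xy) mrad [-27.  28.] tool y z -29 tool z z -27
```

Emit:
{"name": "send_rows", "arguments": {
  "moves": [
    [0.05,0.095,0.08,0,0.7]
  ]
}}

```text
time: 32.45
ee_pos: [0.6265, -0.1011, 0.1555]
eef_rot: [1.253, 1.227, -1.252]
ft_force: [1.0, -0.5, -5.9]
width: 0.0509
```

```bash
python3 avg.py; python3 - <<'E'
from h import *
import subprocess
o=robot.get_obs(); print(subprocess.run(["python3","dot.py",str(o["ee_pos"][2]+.0066),"284","319"],capture_output=True,text=True).stdout)
E
python3 plan.py .627 -.1036 .13 -2.8
```

```text
[ 0.6273 -0.1043  0.1524] [0.001  0.0019 0.0018]
dot n 377 283.14854111405833 318.58885941644564 [[ 0.6258 -0.103   0.1608]] tcp [ 0.6271 -0.1034  0.1542]

t 32.8 pos [ 0.6272 -0.1034  0.1545] yaw -2.93 q [-0.36  0.42  1.48  0.02  1.28 -0.31] w 0.0504 F [ 0.4  0.2 -6.3]
 shift units [0.0816 0.0017 0.003 ] mm [24.5  0.5  0.9] turn units -0.0028 deg -0.13
 tilt of tool x (world xy) mrad [-26.  28.] tool y z -28 tool z z -27
```

Emit:
{"name": "send_rows", "arguments": {
  "moves": [
    [-0.15,0,0,0,0.7]
  ]
}}

```text
time: 32.9
ee_pos: [0.6235, -0.1024, 0.1926]
eef_rot: [1.251, 1.239, -1.262]
ft_force: [-0.0, 1.1, -7.3]
width: 0.0506
```

```bash
python3 avg.py;python3 avg.py
```

```text
[ 0.6289 -0.1044  0.2021] [0.0027 0.001  0.005 ]
[ 0.6273 -0.1041  0.1977] [0.0002 0.0001 0.0003]
```

Emit:
{"name": "send_rows", "arguments": {
  "moves": [
    [-0.15,0,0,0,0.7]
  ]
}}

```text
time: 33.6
ee_pos: [0.6248, -0.1041, 0.2352]
eef_rot: [1.251, 1.242, -1.264]
ft_force: [-0.9, -0.3, -7.6]
width: 0.0507
```

```bash
python3 avg.py;python3 avg.py; python3 plan.py .627 -.1036 .13 -2.8
```

```text
[ 0.6296 -0.1059  0.2447] [0.0024 0.0009 0.0049]
[ 0.6283 -0.1054  0.2414] [0.0002 0.0001 0.0004]
t 34.2 pos [ 0.6288 -0.1056  0.2425] yaw -2.92 q [-0.36  0.35  1.39  0.02  1.44 -0.31] w 0.0504 F [ 0.2  0.2 -5.7]
 shift units [0.3751 0.0051 0.0041] mm [112.5   1.5   1.2] turn units -0.0028 deg -0.12
 tilt of tool x (world xy) mrad [-29.  29.] tool y z -31 tool z z -28
```

Emit:
{"name": "send_rows", "arguments": {
  "moves": [
    [0.13,0,0,0,0.7],
    [0.13,0,0,0,0.7],
    [0.11,0,0,0,0.7]
  ]
}}

```text
time: 34.5
ee_pos: [0.6312, -0.1044, 0.1364]
eef_rot: [1.257, 1.212, -1.247]
ft_force: [0.0, -0.4, -6.4]
width: 0.0502
```

```bash
python3 avg.py;python3 avg.py; python3 plan.py .6285 -.1036 .13 -2.8
```

```text
[ 0.6295 -0.1038  0.1347] [0.0021 0.0008 0.0037]
[ 0.6325 -0.105   0.1401] [0.0004 0.0001 0.0006]
t 35.1 pos [ 0.6316 -0.1046  0.1386] yaw -2.94 q [-0.36  0.43  1.49  0.02  1.24 -0.31] w 0.0505 F [ 0.2  0.7 -5.6]
 shift units [ 0.0289 -0.0101 -0.0022] mm [ 8.7 -3.  -0.6] turn units -0.003 deg -0.14
 tilt of tool x (world xy) mrad [-13.  23.] tool y z -14 tool z z -22
```

```bash
cat > irn.py <<'E'
from h import *
import subprocess
o=robot.get_obs(); print(subprocess.run(["python3","dot.py",str(o["ee_pos"][2]+.0066),"284","319"],capture_output=True,text=True).stdout)
E
python3 irn.py; python3 -c "
from h import *
shot('wrist','w15');shot('scene','s15')"
```

```text
dot n 375 283.20533333333333 318.56533333333334 [[ 0.6302 -0.1041  0.1452]] tcp [ 0.6316 -0.1046  0.1386]
```

View pics/w15.png

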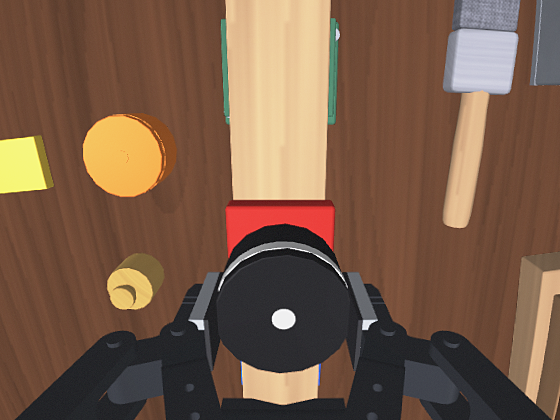

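Emit:
{"name": "send_rows", "arguments": {
  "moves": [
    [0.045,-0.007,-0.002,0,0.7]
  ]
}}

```text
time: 35.35
ee_pos: [0.6307, -0.1041, 0.1264]
eef_rot: [1.258, 1.207, -1.244]
ft_force: [-0.1, -0.2, -5.7]
width: 0.0506
```

```bash
python3 avg.py; python3 avg.py; python3 irn.py; python3 plan.py .6293 -.104 .1175 -2.8
```

```text
[ 0.6282 -0.1031  0.1231] [0.0012 0.0005 0.0016]
[ 0.6291 -0.1035  0.1246] [0.0001 0.     0.0002]
dot n 374 283.17914438502675 318.5802139037433 [[ 0.6277 -0.103   0.1312]] tcp [ 0.6291 -0.1035  0.1246]

t 36.0 pos [ 0.629  -0.1035  0.1245] yaw -2.93 q [-0.36  0.45  1.5   0.02  1.22 -0.32] w 0.0505 F [-0.1  0.5 -5. ]
 shift units [0.0233 0.0014 0.0022] mm [7.  0.4 0.7] turn units -0.0029 deg -0.13
 tilt of tool x (world xy) mrad [-14.  23.] tool y z -15 tool z z -23
```

Emit:
{"name": "send_rows", "arguments": {
  "moves": [
    [0.017,0.002,0.002,0,0.7]
  ]
}}

```text
time: 36.1
ee_pos: [0.6302, -0.1042, 0.1202]
eef_rot: [1.258, 1.21, -1.246]
ft_force: [-0.6, -0.3, -5.9]
width: 0.0505
```

```bash
python3 avg.py; python3 plan.py .6295 -.104 .1175 -2.8
```

```text
[ 0.6294 -0.104   0.119 ] [0.0004 0.0001 0.0006]
t 36.4 pos [ 0.6295 -0.104   0.1193] yaw -2.93 q [-0.36  0.45  1.5   0.02  1.21 -0.32] w 0.0504 F [ 0.2 -0.1 -5.8]
 shift units [0.0061 0.     0.0003] mm [1.8 0.  0.1] turn units -0.003 deg -0.13
 tilt of tool x (world xy) mrad [-14.  23.] tool y z -15 tool z z -23
```

Emit:
{"name": "send_rows", "arguments": {
  "moves": [
    [0.006,0.001,0,0,0.7]
  ]
}}

```text
time: 36.5
ee_pos: [0.6302, -0.1041, 0.118]
eef_rot: [1.257, 1.211, -1.246]
ft_force: [-0.9, 0.7, 5.0]
width: 0.0503
```

```bash
python3 avg.py; python3 plan.py .6295 -.104 .1175 -2.8
```

```text
[ 0.6303 -0.1041  0.1182] [0.0001 0.     0.0001]
t 36.8 pos [ 0.6304 -0.1041  0.1182] yaw -2.93 q [-0.36  0.45  1.5   0.02  1.2  -0.32] w 0.0504 F [ 0.7 -0.4 -1.7]
 shift units [ 0.0023 -0.0029 -0.0001] mm [ 0.7 -0.9 -0. ] turn units -0.003 deg -0.13
 tilt of tool x (world xy) mrad [-12.  23.] tool y z -13 tool z z -22
```

Emit:
{"name": "send_rows", "arguments": {
  "moves": [
    [0.004,-0.003,0,0,0.7],
    [0,0,0,0,0.7]
  ]
}}

```text
time: 37.0
ee_pos: [0.6303, -0.1041, 0.1182]
eef_rot: [1.258, 1.209, -1.244]
ft_force: [0.0, 0.5, -4.0]
width: 0.0504
```

```bash
python3 avg.py; python3 irn.py; python3 plan.py .6295 -.104 .1175 -2.8
```

```text
[ 0.6303 -0.1041  0.1181] [0. 0. 0.]
dot n 374 283.1470588235294 318.62566844919786 [[ 0.6289 -0.1036  0.1247]] tcp [ 0.6304 -0.1041  0.1181]

t 37.35 pos [ 0.6304 -0.1041  0.1181] yaw -2.93 q [-0.36  0.45  1.5   0.02  1.2  -0.32] w 0.0507 F [-0.1  0.8 -1.3]
 shift units [ 0.002  -0.0029 -0.0001] mm [ 0.6 -0.9 -0. ] turn units -0.003 deg -0.13
 tilt of tool x (world xy) mrad [-10.  23.] tool y z -11 tool z z -22
```

Emit:
{"name": "send_rows", "arguments": {
  "moves": [
    [0.004,-0.003,0,0,0.7],
    [0,0,0,0,0.4],
    [0,0,0,0,0.2],
    [0,0,0,0,0.0],
    [0,0,0,0,0],
    [-0.08,0,0,0,0],
    [-0.12,0,0,0,0],
    [-0.1,0,0,0,0]
  ]
}}

```text
time: 38.15
ee_pos: [0.6271, -0.1055, 0.2039]
eef_rot: [1.256, 1.219, -1.251]
ft_force: [0.5, -0.7, -0.4]
width: 0.0853
```

```bash
python3 avg.py; python3 plan.py .5086 -.1519 .19 -2.8;python3 -c "
from h import *
shot('wrist','w16');shot('scene','s16')"
```

```text
[ 0.6283 -0.1059  0.2056] [0.0012 0.0005 0.0029]
t 38.45 pos [ 0.6264 -0.1051  0.2011] yaw -2.94 q [-0.36  0.37  1.44  0.02  1.36 -0.32] w 0.0854 F [-0.8 -0.2  0.1]
 shift units [ 0.0419 -0.3831  0.1769] mm [  12.6 -114.9   53.1] turn units -0.0032 deg -0.14
 tilt of tool x (world xy) mrad [-23.  27.] tool y z -25 tool z z -25
```

View pics/w16.png

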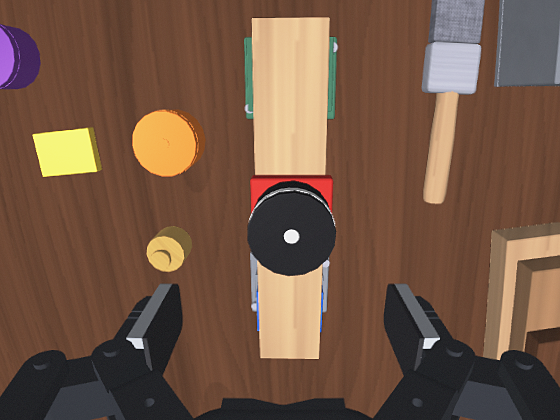

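```bash
python3 dot.py .124 291 236; python3 - <<'E'
from m import *
f,c,o=shot("wrist"); g=cv2.cvtColor(f,cv2.COLOR_RGB2HSV).astype(int)
# brass: top shoulder & knob ; sample
m=(g[...,0]>17)&(g[...,0]<32)&(g[...,1]>90)&(g[...,2]>180); m[:, :130]=0; m[:,205:]=0; m[:215]=0; m[285:]=0
k=contour(comp(m,np.array((165,253)))); (x,y),r=cv2.minEnclosingCircle(k.astype(np.float32)); print("bright",x,y,r,px2w(c,[(x,y)],.028).round(4))
cv2.imwrite("pics/brass.png",cv2.resize(f[210:290,120:210],None,fx=6,fy=6,interpolation=cv2.INTER_CUBIC)[:,:,::-1])
E
```

```text
dot n 170 291.1764705882353 236.45294117647057 [[ 0.6278 -0.1038  0.124 ]] tcp [ 0.6263 -0.1051  0.2008]
bright 164.9397735595703 253.2371368408203 19.647327423095703 [[ 0.5102 -0.1533  0.028 ]]
```

View pics/brass.png

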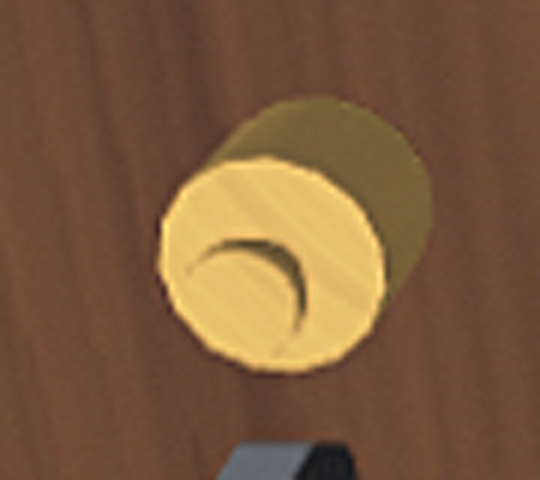

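Emit:
{"name": "send_rows", "arguments": {
  "moves": [
    [0,-0.127,0.058,0,0],
    [0,-0.127,0.058,0,0],
    [0,-0.12,0.055,0,0]
  ]
}}

```text
time: 38.95
ee_pos: [0.5109, -0.15, 0.1993]
eef_rot: [1.252, 1.226, -1.25]
ft_force: [0.4, -1.3, 0.9]
width: 0.0851
```

```bash
python3 avg.py;python3 avg.py; python3 plan.py .5102 -.1533 .07 -2.8;python3 -c "
from h import *
shot('wrist','w17')"
```

```text
[ 0.5101 -0.1502  0.1991] [0.0025 0.0003 0.0009]
[ 0.5134 -0.1497  0.2004] [0.0001 0.0001 0.0001]
t 39.55 pos [ 0.513  -0.1497  0.2002] yaw -2.65 q [-0.52  0.12  1.74  0.01  1.31 -0.47] w 0.0854 F [-0.4 -0.4 -0. ]
 shift units [0.4336 0.0022 0.0241] mm [130.1   0.7   7.2] turn units 0.0033 deg 0.15
 tilt of tool x (world xy) mrad [-24.  28.] tool y z -25 tool z z -27
```

View pics/w17.png

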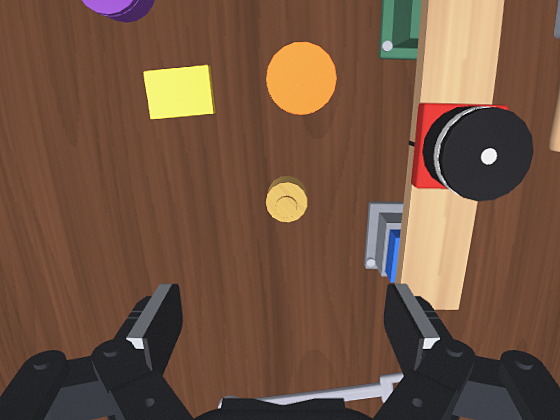

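```bash
python3 - <<'E'
from m import *
f,c,o=shot("wrist"); g=cv2.cvtColor(f,cv2.COLOR_RGB2HSV).astype(int)
m=(g[...,0]>17)&(g[...,0]<32)&(g[...,1]>90)&(g[...,2]>180); m[:, :255]=0; m[:,320:]=0; m[:170]=0; m[235:]=0
k=contour(comp(m,np.array((286,203)))); (x,y),r=cv2.minEnclosingCircle(k.astype(np.float32)); print("bright",x,y,r,px2w(c,[(x,y),(x+r,y)],.028).round(4))
E
```

```text
bright 286.2111511230469 201.88980102539062 20.77106475830078 [[ 0.5096 -0.1537  0.028 ]
 [ 0.5273 -0.1544  0.028 ]]
```

Emit:
{"name": "send_rows", "arguments": {
  "moves": [
    [0.13,0.002,0.02,0,0],
    [0.13,0,0,0,0],
    [0.13,0,0,0,0]
  ]
}}

```text
time: 39.95
ee_pos: [0.517, -0.156, 0.0877]
eef_rot: [1.253, 1.207, -1.241]
ft_force: [-0.3, -0.5, -0.7]
width: 0.0854
```

```bash
python3 avg.py;python3 avg.py; python3 plan.py .5102 -.1533 .024 -2.8
```

```text
[ 0.5147 -0.1547  0.0857] [0.0021 0.0012 0.0033]
[ 0.5174 -0.1563  0.0902] [0.0003 0.0002 0.0005]
t 40.55 pos [ 0.5166 -0.1558  0.089 ] yaw -2.63 q [-0.52  0.26  1.82  0.01  1.08 -0.48] w 0.0853 F [-1.1 -0.4  1. ]
 shift units [ 0.2169 -0.0195 -0.0034] mm [65.1 -5.9 -1. ] turn units 0.0037 deg 0.17
 tilt of tool x (world xy) mrad [-9. 19.] tool y z -10 tool z z -19
```

Emit:
{"name": "send_rows", "arguments": {
  "moves": [
    [0.15,-0.019,-0.003,0,0]
  ]
}}

```text
time: 40.65
ee_pos: [0.5166, -0.1572, 0.0501]
eef_rot: [1.253, 1.193, -1.234]
ft_force: [1.4, -0.9, -0.2]
width: 0.0854
```

```bash
python3 avg.py;python3 avg.py; python3 plan.py .51 -.1535 .024 -2.8
```

```text
[ 0.51   -0.1535  0.0434] [0.0033 0.0018 0.0037]
[ 0.5117 -0.1544  0.0457] [0.0002 0.0001 0.0003]
t 41.25 pos [ 0.5111 -0.1541  0.0449] yaw -2.63 q [-0.53  0.32  1.85  0.01  0.99 -0.49] w 0.0854 F [ 0.4  0.2 -0.5]
 shift units [ 0.0696 -0.0031 -0.0005] mm [20.9 -0.9 -0.2] turn units 0.0037 deg 0.17
 tilt of tool x (world xy) mrad [-8. 19.] tool y z -9 tool z z -18
```

Emit:
{"name": "send_rows", "arguments": {
  "moves": [
    [0.07,-0.003,0,0,0]
  ]
}}

```text
time: 41.35
ee_pos: [0.5127, -0.1552, 0.0266]
eef_rot: [1.253, 1.2, -1.238]
ft_force: [1.3, -1.2, 0.0]
width: 0.0852
```

```bash
python3 avg.py;python3 avg.py; python3 plan.py .51 -.1535 .024 -2.8
```

```text
[ 0.5099 -0.1536  0.0236] [0.0014 0.0008 0.0016]
[ 0.5105 -0.1539  0.0246] [0.0001 0.0001 0.0001]
t 41.95 pos [ 0.5102 -0.1538  0.0242] yaw -2.63 q [-0.53  0.36  1.85  0.01  0.95 -0.49] w 0.0853 F [ 0.8 -0.6  0.4]
 shift units [ 0.0007 -0.0007 -0.0008] mm [ 0.2 -0.2 -0.2] turn units 0.0038 deg 0.17
 tilt of tool x (world xy) mrad [-8. 18.] tool y z -9 tool z z -18
```

Emit:
{"name": "send_rows", "arguments": {
  "moves": [
    [0,0,0,0,0.2],
    [0,0,0,0,0.5],
    [0,0,0,0,0.8],
    [0,0,0,0,0.9],
    [0,0,0,0,0.9],
    [0,0,0,0,0.9]
  ],
  "newtons": 50
}}

```text
time: 42.55
ee_pos: [0.5106, -0.154, 0.0248]
eef_rot: [1.253, 1.206, -1.24]
ft_force: [-0.1, 0.2, -0.1]
width: 0.0343
```

```bash
python3 avg.py; python3 plan.py .51 -.1535 .024 -2.8
```

```text
[ 0.5106 -0.154   0.0248] [0. 0. 0.]
t 42.85 pos [ 0.5106 -0.154   0.0248] yaw -2.63 q [-0.53  0.36  1.85  0.01  0.95 -0.49] w 0.0343 F [-0.5  0.3 -0. ]
 shift units [ 0.0028 -0.0021 -0.0015] mm [ 0.8 -0.6 -0.5] turn units 0.0038 deg 0.17
 tilt of tool x (world xy) mrad [-7. 18.] tool y z -8 tool z z -18
```

Emit:
{"name": "send_rows", "arguments": {
  "moves": [
    [-0.16,0,0,0,0.9]
  ]
}}

```text
time: 42.95
ee_pos: [0.5052, -0.1516, 0.0662]
eef_rot: [1.252, 1.222, -1.247]
ft_force: [-0.3, 1.2, -2.7]
width: 0.0342
```

```bash
python3 avg.py
```

```text
[ 0.5111 -0.1549  0.0738] [0.0029 0.0016 0.004 ]
```

Emit:
{"name": "send_rows", "arguments": {
  "moves": [
    [-0.16,0,0,0,0.9]
  ]
}}

```text
time: 43.35
ee_pos: [0.5041, -0.1516, 0.1116]
eef_rot: [1.252, 1.227, -1.249]
ft_force: [-0.6, 0.3, -3.1]
width: 0.0341
```

```bash
python3 avg.py
```

```text
[ 0.5097 -0.1548  0.1193] [0.0027 0.0015 0.004 ]
```

Emit:
{"name": "send_rows", "arguments": {
  "moves": [
    [-0.16,0,0,0,0.9]
  ]
}}

```text
time: 43.75
ee_pos: [0.5037, -0.152, 0.1571]
eef_rot: [1.251, 1.232, -1.251]
ft_force: [-0.2, 0.9, -2.1]
width: 0.0341
```

```bash
python3 avg.py
```

```text
[ 0.5088 -0.1549  0.1649] [0.0025 0.0014 0.0041]
```

Emit:
{"name": "send_rows", "arguments": {
  "moves": [
    [-0.16,0,0,0,0.9]
  ]
}}

```text
time: 44.15
ee_pos: [0.5036, -0.1526, 0.2024]
eef_rot: [1.251, 1.236, -1.253]
ft_force: [-0.4, 0.3, -3.1]
width: 0.0342
```

```bash
python3 avg.py; python3 plan.py .6278 -.1038 .21 -2.8
```

```text
[ 0.5083 -0.1553  0.2105] [0.0023 0.0013 0.0042]
t 44.45 pos [ 0.5076 -0.1549  0.2086] yaw -2.62 q [-0.53  0.1   1.75  0.01  1.33 -0.49] w 0.0339 F [ 0.1 -0.6 -2.4]
 shift units [-0.0087  0.3923 -0.1887] mm [ -2.6 117.7 -56.6] turn units 0.0039 deg 0.18
 tilt of tool x (world xy) mrad [-21.  26.] tool y z -22 tool z z -25
```

Emit:
{"name": "send_rows", "arguments": {
  "moves": [
    [0,0.131,-0.063,0,0.9]
  ]
}}

```text
time: 44.55
ee_pos: [0.5439, -0.1383, 0.2051]
eef_rot: [1.252, 1.227, -1.254]
ft_force: [0.8, -0.8, -0.3]
width: 0.0339
```

```bash
python3 avg.py;python3 avg.py
```

```text
[ 0.5472 -0.1366  0.2053] [0.0019 0.0012 0.0007]
[ 0.5471 -0.138   0.2079] [0.0002 0.0002 0.0005]
```

Emit:
{"name": "send_rows", "arguments": {
  "moves": [
    [0,0.131,-0.063,0,0.9]
  ]
}}

```text
time: 45.25
ee_pos: [0.5843, -0.1222, 0.2068]
eef_rot: [1.253, 1.223, -1.254]
ft_force: [1.5, -0.0, -1.8]
width: 0.0345
```

```bash
python3 avg.py;python3 avg.py; python3 plan.py .6278 -.1038 .20 -2.8
```

```text
[ 0.5881 -0.1205  0.2074] [0.0021 0.0011 0.0005]
[ 0.5872 -0.1214  0.2084] [0.0001 0.0001 0.0001]
t 45.85 pos [ 0.5874 -0.1213  0.2083] yaw -2.68 q [-0.41  0.27  1.55  0.02  1.35 -0.37] w 0.0342 F [-0.3  0.8 -1.4]
 shift units [ 0.0266  0.1324 -0.0639] mm [  8.   39.7 -19.2] turn units 0.0027 deg 0.12
 tilt of tool x (world xy) mrad [-20.  25.] tool y z -21 tool z z -25
```

Emit:
{"name": "send_rows", "arguments": {
  "moves": [
    [0.01,0.132,-0.064,0,0.9]
  ]
}}

```text
time: 45.95
ee_pos: [0.6245, -0.1053, 0.204]
eef_rot: [1.253, 1.222, -1.254]
ft_force: [1.8, -0.2, -1.9]
width: 0.034
```

```bash
python3 avg.py;python3 avg.py; python3 plan.py .6278 -.1038 .18 -2.8; python3 -c "
from h import *
shot('wrist','w18')"
```

```text
[ 0.6281 -0.1033  0.2038] [0.002  0.0013 0.0008]
[ 0.6275 -0.1043  0.2056] [0.     0.0001 0.0001]
t 46.55 pos [ 0.6276 -0.1042  0.2054] yaw -2.71 q [-0.36  0.37  1.44  0.02  1.36 -0.32] w 0.034 F [-0.3  0.2 -2.1]
 shift units [0.0847 0.0024 0.0008] mm [25.4  0.7  0.2] turn units 0.0021 deg 0.09
 tilt of tool x (world xy) mrad [-20.  25.] tool y z -21 tool z z -24
```

View pics/w18.png

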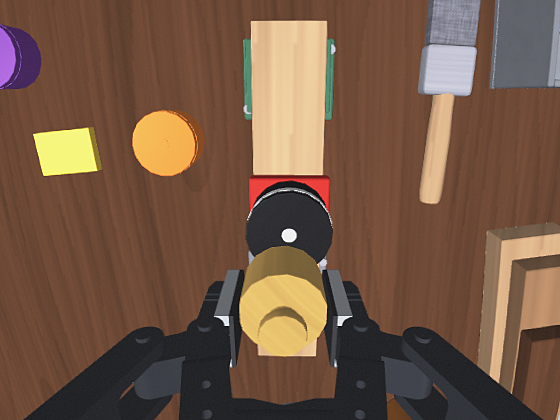

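```bash
cat > br.py <<'E'
from m import *
f,c,o=shot("wrist"); g=cv2.cvtColor(f,cv2.COLOR_RGB2HSV).astype(int)
m=(g[...,0]>17)&(g[...,0]<32)&(g[...,1]>90)&(g[...,2]>190); m[:, :232]=0; m[:,334:]=0; m[:240]=0; m[365:]=0
k=contour(comp(m,np.array((282,312)))); (x,y),r=cv2.minEnclosingCircle(k.astype(np.float32))
z=o["ee_pos"][2]+.0032; P=px2w(c,[(x,y),(x+r,y)],z); print("shoulder",x,y,r,P[0].round(4),"rad mm",np.linalg.norm(P[1]-P[0])*1000,"tcp",o["ee_pos"].round(4))
E
python3 br.py; python3 dot.py .124 289 235
```

```text
shoulder 282.5 311.5 44.625274658203125 [ 0.626  -0.1027  0.2085] rad mm 17.390742866164004 tcp [ 0.6276 -0.1041  0.2053]
dot n 164 288.6646341463415 235.3048780487805 [[ 0.628  -0.1037  0.124 ]] tcp [ 0.6277 -0.104   0.2052]
```

```bash
python3 plan.py .6297 -.1051 .165 -2.8
```

```text
t 46.7 pos [ 0.6277 -0.104   0.2051] yaw -2.69 q [-0.36  0.37  1.44  0.02  1.36 -0.32] w 0.034 F [ 0.6  0.1 -2.3]
 shift units [0.1334 0.0097 0.0067] mm [40.   2.9  2. ] turn units 0.0025 deg 0.11
 tilt of tool x (world xy) mrad [-20.  25.] tool y z -21 tool z z -24
```

Emit:
{"name": "send_rows", "arguments": {
  "moves": [
    [0.07,0.004,0.006,0,0.9],
    [0.06,0,0,0,0.9]
  ]
}}

```text
time: 46.9
ee_pos: [0.6302, -0.1058, 0.169]
eef_rot: [1.254, 1.213, -1.243]
ft_force: [0.3, 0.8, -1.9]
width: 0.0341
```

```bash
python3 avg.py;python3 avg.py;  python3 br.py; python3 plan.py .6297 -.1051 .149 -2.8
```

```text
[ 0.6297 -0.1054  0.1684] [0.0008 0.0003 0.0016]
[ 0.6308 -0.1058  0.1707] [0.0001 0.0001 0.0003]
shoulder 282.2908020019531 313.9296569824219 45.16145324707031 [ 0.6287 -0.1054  0.1732] rad mm 17.66293256539265 tcp [ 0.6305 -0.1057  0.17  ]
t 47.55 pos [ 0.6304 -0.1056  0.1699] yaw -2.68 q [-0.36  0.4   1.47  0.02  1.29 -0.32] w 0.0342 F [ 0.3 -0.5 -2.3]
 shift units [ 0.0696 -0.0015 -0.0001] mm [20.9 -0.4 -0. ] turn units 0.0027 deg 0.12
 tilt of tool x (world xy) mrad [-13.  23.] tool y z -14 tool z z -22
```

Emit:
{"name": "send_rows", "arguments": {
  "moves": [
    [0.053,-0.001,-0.001,0,0.9]
  ]
}}

```text
time: 47.65
ee_pos: [0.6318, -0.1056, 0.1563]
eef_rot: [1.255, 1.207, -1.24]
ft_force: [1.0, 0.0, -2.3]
width: 0.0343
```

```bash
python3 avg.py;python3 avg.py;  python3 br.py; python3 plan.py .6297 -.1048 .149 -2.8
```

```text
[ 0.6293 -0.1047  0.1526] [0.0012 0.0004 0.0018]
[ 0.6301 -0.105   0.1542] [0.0001 0.     0.0002]
shoulder 282.41278076171875 311.8134765625 44.62956619262695 [ 0.6284 -0.1037  0.1575] rad mm 17.413800110977537 tcp [ 0.6301 -0.105   0.1543]
t 48.3 pos [ 0.63   -0.105   0.1542] yaw -2.69 q [-0.36  0.41  1.48  0.02  1.27 -0.32] w 0.034 F [ 0.8  0.4 -2. ]
 shift units [ 0.0174 -0.0008 -0.0002] mm [ 5.2 -0.2 -0.1] turn units 0.0026 deg 0.11
 tilt of tool x (world xy) mrad [-12.  23.] tool y z -13 tool z z -22
```

Emit:
{"name": "send_rows", "arguments": {
  "moves": [
    [0.014,0,0,0,0.9]
  ]
}}

```text
time: 48.4
ee_pos: [0.6305, -0.1051, 0.1507]
eef_rot: [1.255, 1.211, -1.242]
ft_force: [0.6, 0.5, -0.9]
width: 0.0342
```

```bash
python3 avg.py; python3 plan.py .6297 -.1048 .149 -2.8
```

```text
[ 0.6299 -0.1049  0.1497] [0.0003 0.0001 0.0005]
t 48.7 pos [ 0.63   -0.1049  0.15  ] yaw -2.68 q [-0.36  0.42  1.48  0.02  1.26 -0.32] w 0.0342 F [-0.6 -0.3 -2.2]
 shift units [ 0.0034 -0.0009 -0.0002] mm [ 1.  -0.3 -0.1] turn units 0.0026 deg 0.12
 tilt of tool x (world xy) mrad [-12.  23.] tool y z -13 tool z z -22
```

Emit:
{"name": "send_rows", "arguments": {
  "moves": [
    [0.005,0,0,0,0.9]
  ]
}}

```text
time: 48.8
ee_pos: [0.6302, -0.105, 0.1488]
eef_rot: [1.254, 1.212, -1.242]
ft_force: [0.3, 0.1, 8.9]
width: 0.0342
```

```bash
python3 avg.py; python3 plan.py .6297 -.1048 .149 -2.8
```

```text
[ 0.6303 -0.105   0.1489] [0. 0. 0.]
t 49.1 pos [ 0.6302 -0.105   0.1489] yaw -2.68 q [-0.36  0.42  1.48  0.02  1.26 -0.32] w 0.0341 F [ 0.7 -0.1  0.9]
 shift units [-0.0003 -0.0019 -0.0005] mm [-0.1 -0.6 -0.1] turn units 0.0026 deg 0.12
 tilt of tool x (world xy) mrad [-11.  22.] tool y z -13 tool z z -22
```

Contact at the expected height, so I release it and lift clear.

Emit:
{"name": "send_rows", "arguments": {
  "moves": [
    [0.001,0,0,0,0.7],
    [0,0,0,0,0.5],
    [0,0,0,0,0.3],
    [0,0,0,0,0],
    [0,0,0,0,0],
    [0,0,0,0,0],
    [-0.08,0,0,0,0],
    [-0.12,0,0,0,0],
    [-0.12,0,0,0,0]
  ]
}}

```text
time: 50.0
ee_pos: [0.6276, -0.1058, 0.2396]
eef_rot: [1.251, 1.226, -1.25]
ft_force: [0.3, 0.3, 0.6]
width: 0.0855
```

```bash
python3 avg.py; python3 avg.py; python3 plan.py .6297 -.1048 .25 -2.8; python3 - <<'E'
from h import *
shot('wrist','w20');shot('scene','s20');shot('top','t20')
im=cv2.imread('pics/s20.png'); cv2.imwrite('pics/s20c.png',cv2.resize(im[150:290,200:360],None,fx=4,fy=4,interpolation=cv2.INTER_CUBIC))
E
```

```text
[ 0.6293 -0.1065  0.2425] [0.0013 0.0005 0.0033]
[ 0.6275 -0.1058  0.2377] [0.0001 0.0001 0.0003]
t 50.6 pos [ 0.6279 -0.1059  0.2385] yaw -2.68 q [-0.36  0.35  1.4   0.02  1.43 -0.32] w 0.0854 F [-1.  -0.1 -0.1]
 shift units [-0.0383  0.0048 -0.0051] mm [-11.5   1.4  -1.5] turn units 0.0026 deg 0.12
 tilt of tool x (world xy) mrad [-25.  27.] tool y z -26 tool z z -26
```

View pics/w20.png

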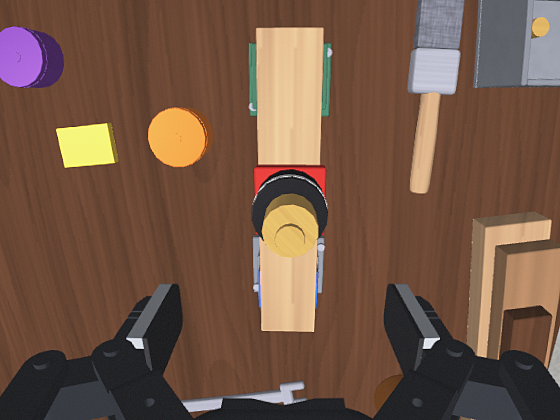

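View pics/s20c.png

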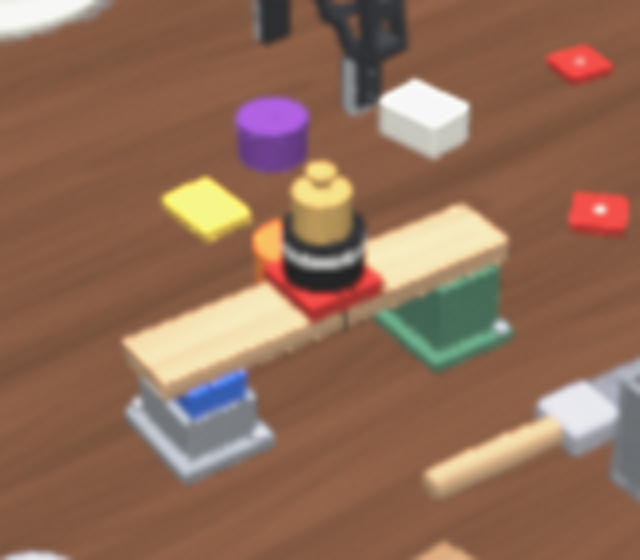

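The full stack stands. I check its final positions, then hand in.

```bash
python3 - <<'E'
from m import *
f,c,o=shot("wrist"); g=cv2.cvtColor(f,cv2.COLOR_RGB2HSV).astype(int)
m=(g[...,0]>17)&(g[...,0]<32)&(g[...,1]>100)&(g[...,2]>190); m[:, :255]=0; m[:,325:]=0; m[:195]=0; m[262:]=0
k=contour(comp(m,np.array((290,230)))); (x,y),r=cv2.minEnclosingCircle(k.astype(np.float32))
P=px2w(c,[(x,y),(x+r,y)],.152); print("brass",x,y,r,P.round(4))
b=(g[...,2]<75); b[:, :240]=0;b[:,340:]=0;b[:165]=0;b[250:]=0
ys,xs=np.nonzero(b); i=(ys>205)&(ys<215); print("iron row span",xs[i].min(),xs[i].max(), px2w(c,[((xs[i].min()+xs[i].max())/2,210)],.124))
f,c,o=shot("top"); g=cv2.cvtColor(f,cv2.COLOR_RGB2HSV).astype(int);H,S,V=g[...,0],g[...,1],g[...,2]
print("yel",rect(px2w(c,contour(comp((H>27)&(H<33)&(S>200)&(V>200),np.array((312,263)))),.01)),"white",rect(px2w(c,contour(comp((S<20)&(V>235),np.array((227,256)))),.03)))
E
```

```text
brass 288.9340515136719 230.1223602294922 28.31915283203125 [[ 0.6283 -0.1044  0.152 ]
 [ 0.646  -0.1051  0.152 ]]
iron row span 251 326 [[ 0.62795791 -0.09986581  0.124     ]]
yel (array([586.5,  22. ]), array([1009.9, 1404. ]), np.float32(91.2)) white (array([435.9, 137.5]), array([41. , 58.5]), np.float32(9.4))
```

```bash
python3 - <<'E'
from m import *
f,c,o=shot("wrist"); print("yellow",px2w(c,[(87,145)],.01).round(3),o["qvel"].round(3).tolist())
robot.hand_in(); print("handed in",robot.get_obs()["time"])
E
```

```text
yellow [[ 0.425 -0.058  0.01 ]] [-0.0, -0.002, -0.002, 0.0, 0.002, 0.002]
the job is handed in; nothing more can be done
the job is handed in; nothing more can be done
```

The bending check is set up and handed in at about 51 s of the 112 s allowed; the hand-in itself gives no verdict. The blue packer is on the low stand and the batten lies across both stands. On its middle are the red pad, the iron weight and the brass weight, all released, with the gripper lifted clear.

Last measurements, in mm, good to about 2 mm:

| Item | Measured centre (x, y) | Should be at | Limit |
|---|---|---|---|
| Blue packer | (622.4, −198.4) | (621.2, −197.9), low stand | 12 |
| Batten | (626.5, −103.8), along 87.2° | (626.1, −103.5), middle of the gap, along 87.0° | 12 across; ±17 along; 8° |
| Pad | (627.7, −103.7) | Batten centre | 12 |
| Iron weight | (628.0, −103.7) | Pad centre | 12 |
| Brass weight | (628.3, −104.4) | Iron centre | 12 |

- **Heights:** none was measured at the end. Each piece touched down at the height expected, and the stack looks upright in the last scene view.
- **Unneeded packers:** white is within 1 mm of where it started. Yellow's automatic check in the last top view failed and gave a meaningless value. Measured by eye from the wrist view, it is at (425, −58), about 1 mm from its start.
- **Checks that disagreed:** the pad's outline measured 53 to 54 mm instead of 56 after it was placed, because the colour mask cut its edges, so I used its white dot. A rough one-row estimate of the iron weight at the end was 4 mm off along the batten, because that row did not pass through its centre; the table uses its white dot.
- **Tool tilt:** the tool drifted up to about 2° from vertical during fast moves. I reduced it before setting down the iron weight, which still touched down slightly on edge and settled flat when released.

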